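# Load the tablet block and hook its cover shut

### The arm

A 7-joint arm with a two-finger parallel gripper is mounted at the origin on a cart in front of the work surface, level with it; the furniture and walls round the work are solid. World frame = base frame: x ahead of the robot, y to its left, z up, the work surface at z = 0. Lengths are in m, angles in rad, forces in N, time in s.
With the tool pointing down it reaches from about 0.4 to 0.9 m from the base axis. Payload 5.5 kg.
Tool frame: the origin (TCP) lies at the very end of the fingers, on their centre line; the grasp point (between the pads) lies 19 mm behind it; z points along the fingers, y is the line along which they close (so a half turn about z gives the same grasp; the last joint's range is limited). The gripper opens to 92 mm and grips with 3 to 60 N. Pads are 19 mm wide; open, the fingers measure 130 mm over their backs; the gripper's body (75 mm by 190 mm) begins 47 mm behind the grasp point.
Start: joints at [1.507, 0.501, -0.427, 1.55, 0.221, 1.138, -0.21], TCP at [0.209, -0.616, 0.227] pointing down, gripper open.
Joint ranges: [-2.88, 2.88], [-0.31, 2.03], [-1.54, 1.56], [0.2, 2.42], [-1.41, 4.55], [0.19, 2.02], [-2.57, 2.57]. Speed limits (rad/s): [2.57, 2.57, 3.14, 3.14, 3.14, 3.14, 3.14].

### API

Orientations are given as a rotation vector (axis times angle).
In Python, from bench import env gives the robot as it stands.
- The arm moves only by the tool step_arm, never from a script. Its argument "motion" is a list of rows, each an object of numbers: "rx", "ry", "rz": the turn, a rotation vector about the tool's x, y, z in degrees; "tx", "ty", "tz": the shift along the tool's x, y, z in cm; "claw": the finger opening in cm, from 0 to 9.18. In form: [{"rx": .., "ry": .., "rz": .., "tx": .., "ty": .., "tz": .., "claw": ..}, ...]. A call has 1 to 20 rows; each row is the pose to reach, as a shift and turn from the pose commanded when the call began, along the tool's axes at that moment; what a row does not reach only later rows make up. A row lasts 1/10 s, in which the tool goes at most 50 mm and 8.59 degrees, less where a joint would pass 70% of its speed; a pose out of reach is approached as far as the arm can. A call with a gripper value outside its range is refused whole. The fingers move at their own pace and stop on an object; the grip force is fixed at half the most. Time passes only in rows, so rows that repeat a pose let the fingers close. It gives the time, the measured TCP pose, the force, the opening and the grip force at its end, in the units of the state.
- env.state(): the state, without advancing time (a new reading comes with each control period).
- env.grab_frame(name): name is "scene" or "top"; returns a dict with "frame" (480x640x3 uint8, red, green, blue), "K" (3x3 intrinsics, pixels), "distortion" ([k1, k2, p1, p2, k3] as OpenCV has them; the pictures are not rectified), "R" (3x3) and "t" (3): a world point X has camera coordinates R X + t. Camera axes: x right, y down, z forward; pixel columns grow to the right and rows downward; lengths in m; the calibration is good to about 2 mm. A picture is of the moment at which its call begins. There is no depth.
- env.close_job(): hands the job in; it is judged then, once.
The state is a dict: "time_s": time; "joints": joint angles; "qd": joint speeds; "effort": joint torques, N m; "tool_pos": TCP position; "orientation": TCP orientation; "force": force on the tool from outside, world axes, zero at the start; "moment": the same for the moment, N m; "gripper_width": finger opening in m; "grip_force": force on a finger pad.
Only numpy, scipy, OpenCV 4.12 (cv2) and the standard library are available. Lean on these libraries where they do the work, as an engineer would, in place of code of your own. Each camera call takes 0.05 s, during which the arm holds its last target. There are 200 camera calls.

### The job

Load the four white buffer tablets into the four wells of the loader, one in each well, by sliding them gently over the deck with the fingertips (they chip: do not lift, pinch or press them), and leave the two brown spoiled ones on the deck. Then put the orange cover on to keep them dry: hook its lip under the ledge behind the wells with the cover tilted, and swing the near edge down until it lies fully shut over the wells. Leave the other things on the bench where they are.

Things in the scene. Friction and masses are not known exactly. Their poses are not given: they have to be found in the camera images.
- loader: Dark blue tablet loader, 240 x 244 mm, fixed to the bench, turned up to 0.33 rad. Loader frame (mm): origin under its middle on the bench, x from deck to wells (away from robot), y left, z up. Flat deck x -128..20, y -112..112, top z 18; front bead x -135..-128, top z 20.5; flush behind the deck the grey well block x 20..70, top z 18, then trough and ledge.
- ledge (a point): Middle of the ledge's front lower edge, loader (86, 0, 22). Ledge: x 86..105, z 22..28, y -112..112, overhanging the far part of an open trough x 70..97, floor z 2.5; behind it the back wall x 97..105. All of it lies behind the well block (top z 18).
- notch_l (a point): Middle of the left notch, loader (34, 117, 5), floor of the notch. Side walls y +-112..122, top z 22, run from x -132 to 105 on both sides; each has a notch x 25..43 open down to z 5, which takes a leg of the cover.
- well0 (a point): Centre of the mouth of a round well: loader (47, -81, 18); diameter 36, depth 11.8 (floor z 6.2), mouth bevelled 1.5 mm
- well1 (a point): Centre of the mouth of a round well: loader (47, -27, 18); diameter 36, depth 11.8 (floor z 6.2), mouth bevelled 1.5 mm
- well2 (a point): Centre of the mouth of a round well: loader (47, 27, 18); diameter 36, depth 11.8 (floor z 6.2), mouth bevelled 1.5 mm
- well3 (a point): Centre of the mouth of a round well: loader (47, 81, 18); diameter 36, depth 11.8 (floor z 6.2), mouth bevelled 1.5 mm
- tablet_1: White pressed tablet, a disc 30 mm across and 10 mm thick, 15 g, lying flat on the deck; origin: centre of its underside (z 18 on the deck, 6.2 in a well). It slides, it does not roll, and stops when the push stops. It drops into a well by itself when its centre comes within 4 mm of the well's. Two fingertips 14 mm apart push it steadily.
- tablet_2: White pressed tablet, a disc 30 mm across and 10 mm thick, 15 g, lying flat on the deck; origin: centre of its underside (z 18 on the deck, 6.2 in a well). It slides, it does not roll, and stops when the push stops. It drops into a well by itself when its centre comes within 4 mm of the well's. Two fingertips 14 mm apart push it steadily.
- tablet_3: White pressed tablet, a disc 30 mm across and 10 mm thick, 15 g, lying flat on the deck; origin: centre of its underside (z 18 on the deck, 6.2 in a well). It slides, it does not roll, and stops when the push stops. It drops into a well by itself when its centre comes within 4 mm of the well's. Two fingertips 14 mm apart push it steadily.
- tablet_4: White pressed tablet, a disc 30 mm across and 10 mm thick, 15 g, lying flat on the deck; origin: centre of its underside (z 18 on the deck, 6.2 in a well). It slides, it does not roll, and stops when the push stops. It drops into a well by itself when its centre comes within 4 mm of the well's. Two fingertips 14 mm apart push it steadily.
- spoiled_1: Brown blotched tablet, spoiled by damp, same size as the white ones (30 x 10 mm), lying on the deck; origin: centre of its underside. It stays on the deck, where it may be slid aside if it is in the way.
- spoiled_2: Brown blotched tablet, spoiled by damp, same size as the white ones (30 x 10 mm), lying on the deck; origin: centre of its underside. It stays on the deck, where it may be slid aside if it is in the way.
- cover: Loose orange cover, 0.09 to 0.14 kg, right way up on the bench left or right of the loader, long side roughly along world x. Cover frame (mm): origin in the plane of its feet under the grip rib, x to the lip edge, y along its length, z up. Plate x -23..30, y -108..108, z 11..15. Shut: origin at loader (47, 0, 7), axes parallel; play 4 mm in x and y.
- cover_lip (a point): Outer edge of the cover's lip, cover frame (42, 0, 2). Lip: web x 27..30, z 0..11 under the plate's edge, then a foot outward x 27..44, z 0..4, y -104..104. Going on: lip edge tilted 30 deg down, cover origin at loader (x, z) = (38, 42), (44, 38), (50, 33): foot passes under the ledge, 3 mm to spare.
- cover_leg (a point): Foot of the cover's left leg, cover frame (-14, 118, 0); legs x -18..-10, y +-116..121, z 0..15. Swinging shut, cover origin at loader (x, z) per tilt: 24 deg (49, 30), 18 deg (49, 26), 12 deg (48, 20), 6 deg (48, 16), 0 deg (47, 8): the legs enter the notches. Then it rests by its weight.
- cover_grip (a point): On the cover's black grip rib, 10 mm below its top: cover frame (0, 0, 30). Rib x -6..6, y -35..35, z 15..40: grasp it across its 12 mm, fingers along the cover's x. With the cover shut there are 33 mm between the rib and the ledge (ledge top 21 mm over the cover's origin), so let go without opening wide.
- tip_box: Bystander: closed box of pipette tips, 87 x 122 x 79 mm, on the other side of the loader from the cover; origin under its centre
- timer: Bystander: white lab timer 62 x 64 x 20 mm lying on the bench behind and right of the loader; origin under its centre
- forceps: Bystander: steel forceps 130 x 12 x 9 mm on the bench in front of the loader; origin under its centre
- pipette: Bystander: pipette 248 x 27 x 36 mm lying at the left; origin under its centre
- label_roll: Bystander: roll of white labels 64 x 64 x 26 mm at the right; origin under its centre

How it is judged:
On the way, in this order (a step that is already met when the one before it is completed fails the run):
1. the four white tablets lie in the wells, one in each, the brown ones still on the deck (z of tablet_1 in the frame of loader between 0.004 and 0.0095 m and x of tablet_1 in the frame of loader between 0.04 and 0.054 m and z of tablet_2 in the frame of loader between 0.004 and 0.0095 m and x of tablet_2 in the frame of loader between 0.04 and 0.054 m and z of tablet_3 in the frame of loader between 0.004 and 0.0095 m and x of tablet_3 in the frame of loader between 0.04 and 0.054 m and z of tablet_4 in the frame of loader between 0.004 and 0.0095 m and x of tablet_4 in the frame of loader between 0.04 and 0.054 m and z of spoiled_1 in the frame of loader between 0.016 and 0.024 m and z of spoiled_2 in the frame of loader between 0.016 and 0.024 m), for 0.2 s.
2. the cover's lip is under the ledge with the cover still tilted (more than 0.12 rad) (x of cover_lip in the frame of loader above 0.0845 m and z of cover_lip in the frame of loader below 0.021 m and y of cover_lip in the frame of loader between -0.02 and 0.02 m and angle between the z axis of cover and the z axis of loader, either way round above 0.12 rad), for 0.05 s.
At the end, for the whole second after the job is handed in: Each well holds one white tablet, down on its floor (within 3 mm); both brown tablets lie on the deck; the cover lies shut: lip under the ledge, origin within 3 mm in height, 8 mm in x and 6 mm in y of its shut place, tilted less than 0.05 rad, at rest and released (all of step 1 and x of cover_lip in the frame of loader above 0.0845 m and z of cover_lip in the frame of loader below 0.021 m and y of cover_lip in the frame of loader between -0.02 and 0.02 m and x of cover in the frame of loader between 0.04 and 0.055 m and y of cover in the frame of loader between -0.006 and 0.006 m and z of cover in the frame of loader between 0.004 and 0.01 m and angle between the z axis of cover and the z axis of loader, either way round below 0.05 rad and linear speed of cover below 0.02 m/s); the robot touches nothing.
It fails at once if a tablet (white or brown) is lifted more than 10 mm off the deck (z of any of tablet_1, tablet_2, tablet_3, tablet_4, spoiled_1, spoiled_2 in the frame of loader above 0.028 m).
It fails at once if the fingers squeeze or press a tablet with more than 15 N (contact force between the fingers and tablet_1 above 15 N or contact force between the fingers and tablet_2 above 15 N or contact force between the fingers and tablet_3 above 15 N or contact force between the fingers and tablet_4 above 15 N or contact force between the fingers and spoiled_1 above 15 N or contact force between the fingers and spoiled_2 above 15 N).
It fails at once if a bystander (tip box, timer, forceps, pipette, label roll) is moved more than 15 mm (distance of any of tip_box, timer, forceps, pipette, label_roll from where it was at the start of the episode above 0.015 m).
It also fails if it takes over 72 s, if anything falls off the work surface, if the arm or the gripper's body presses on something with over 40 N, if the wrist force passes 120 N, or if a joint passes its speed limit or range.

## Working session

There is one attempt and no reset: what is moved stays moved. The work goes in short steps, Python scripts to look and compute and a tool call to move; the robot and the scene stay as the last step left them, time stands still between calls to the robot, and variables do not carry over. Pictures are saved under pics/ and viewed, at most 10 in all, crops included, and the job is handed in when it is done.

Besides the shell and the picture viewer there is one more tool, called as name(argument=value, ...), one argument or row to a line, values as JSON. step_arm: Moves the arm, as the interface text tells. Its arguments: {"type":"object","properties":{"motion":{"type":"array","items":{"type":"object","properties":{"rx":{"type":"number"},"ry":{"type":"number"},"rz":{"type":"number"},"tx":{"type":"number"},"ty":{"type":"number"},"tz":{"type":"number"},"claw":{"type":"number"}}}}},"required":["motion"]}

```bash
ls; mkdir -p pics; python3 - <<'E'
from bench import env
import cv2,pickle
s=env.state();print({k:s[k] for k in('time_s','tool_pos','orientation','gripper_width')})
for n in('scene','top'):
    f=env.grab_frame(n);pickle.dump(f,open(n+'.pkl','wb'))
    cv2.imwrite(f'pics/{n}0.png',f['frame'][...,::-1]);print(n,f['K'],f['distortion'],-f['R'].T@f['t'],f['R'])
E
```

```text
pics
{'time_s': 0.0, 'tool_pos': array([ 0.20837021, -0.61494749,  0.2256656 ]), 'orientation': array([-3.09781853e+00, -5.10794101e-01,  4.10753442e-04]), 'gripper_width': 0.09198209479161462}
scene [[577.6347925    0.         312.6837793 ]
 [  0.         577.6347925  237.45628287]
 [  0.           0.           1.        ]] [-0.09279294  0.          0.          0.          0.        ] [-0.586391   -0.9660796   1.27374474] [[ 0.65088896 -0.75909957  0.01055469]
 [-0.48094532 -0.42306335 -0.76792513]
 [ 0.58739694  0.49475776 -0.64045265]]
top [[483.77304073   0.         317.05442794]
 [  0.         483.77304073 241.04221209]
 [  0.           0.           1.        ]] [0.02726021 0.         0.         0.         0.        ] [ 0.33486902 -0.00329074  1.41457008] [[ 1.26846910e-02 -9.99919451e-01 -4.35127870e-04]
 [-9.93280802e-01 -1.25504109e-02 -1.15046667e-01]
 [ 1.15031939e-01  1.89153557e-03 -9.93359993e-01]]
```

View pics/scene0.png

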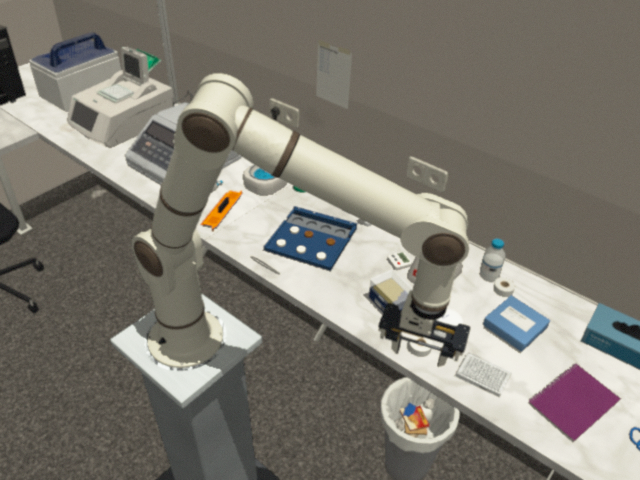

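View pics/top0.png

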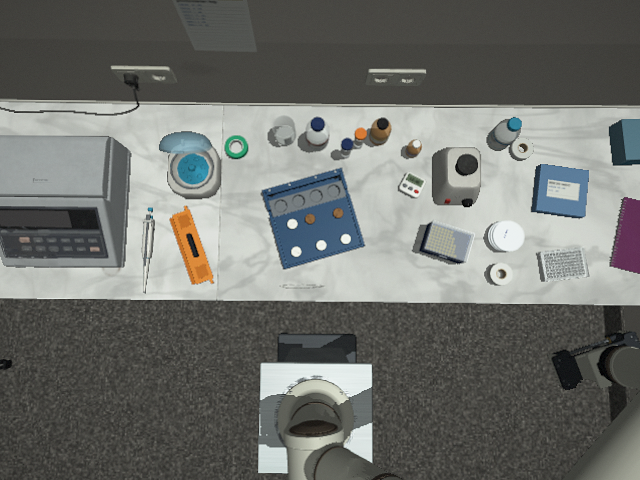

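The scene view shows the loader around (312,237) and the cover at (222,208). The top view shows the loader over columns 262-365 and rows 168-268. White tablets are at (292,224), (296,252), (321,245) and (346,239), brown ones at (310,219) and (338,213). The cover is at (193,245) and the forceps at (302,286).

```bash
cat > h.py <<'E'
import numpy as np,cv2,pickle
def load(n): return pickle.load(open(n+'.pkl','rb'))
def grab(n):
    from bench import env
    f=env.grab_frame(n);pickle.dump(f,open(n+'.pkl','wb'));return f
def ray(f,p):
    u=cv2.undistortPoints(np.array(p,float).reshape(-1,1,2),f['K'],np.array(f['distortion'])).reshape(-1,2)
    d=np.c_[u,np.ones(len(u))]@f['R'];return -f['R'].T@f['t'],d
def plane(f,p,z):
    c,d=ray(f,p);return c+d*((z-c[2])/d[:,2])[:,None]
def proj(f,X):
    return cv2.projectPoints(np.array(X,float).reshape(-1,1,3),cv2.Rodrigues(f['R'])[0],f['t'],f['K'],np.array(f['distortion']))[0].reshape(-1,2)
def tri(f,p,g,q):
    c1,d1=ray(f,p);c2,d2=ray(g,q);out=[]
    for a,b in zip(d1,d2):
        A=np.c_[a,-b];s=np.linalg.lstsq(A,c2-c1,rcond=None)[0]
        P=c1+a*s[0];Q=c2+b*s[1];out.append(np.r_[(P+Q)/2,np.linalg.norm(P-Q)])
    return np.array(out)
def blobs(f,m,roi,amin,amax=1e9):
    x0,y0,x1,y1=roi;k=np.zeros(m.shape,np.uint8);k[y0:y1,x0:x1]=m[y0:y1,x0:x1]
    n,l,s,c=cv2.connectedComponentsWithStats(k)
    return [(int(s[i,4]),c[i],l==i) for i in range(1,n) if amin<=s[i,4]<=amax]
def masks(f):
    h=cv2.cvtColor(f['frame'],cv2.COLOR_RGB2HSV).astype(int);H,S,V=h[...,0],h[...,1],h[...,2]
    return dict(white=(S<60)&(V>150),brown=(((H<15)|(H>170))&(S>90)&(V>50)&(V<200)),orange=(H>5)&(H<22)&(S>150)&(V>140),
      blue=(H>100)&(H<125)&(S>90)&(V<140))
def quad(m):
    c=max(cv2.findContours(m.astype(np.uint8),0,2)[0],key=cv2.contourArea)
    return cv2.minAreaRect(c),c
E
python3 - <<'E'
from h import *
t,s=load('top'),load('scene')
for f,roi,n in((t,(255,160,372,275),'top'),(s,(255,200,365,275),'scene')):
    m=masks(f)
    for k in('white','brown'):
        print(n,k,[(a,c.round(1)) for a,c,_ in blobs(f,m[k],roi,12,400)])
    b=max(blobs(f,m['blue'],roi,200),key=lambda b:b[0]);print('blue',b[0],b[1])
    r,c=quad(b[2]);print(cv2.boxPoints(cv2.minAreaRect(c)).round(1))
for f,roi in((t,(160,190,225,295)),(s,(195,180,250,235))):
    for a,c,mm in blobs(f,masks(f)['orange'],roi,100):
        print('orange',a,c.round(1),cv2.boxPoints(quad(mm)[0]).round(1))
a=cv2.resize(t['frame'][155:305,155:375],None,fx=3.6,fy=3.6,interpolation=cv2.INTER_CUBIC)
cv2.imwrite('pics/c1.png',a[...,::-1])
a=cv2.resize(s['frame'][175:280,195:365],None,fx=4.7,fy=4.7,interpolation=cv2.INTER_CUBIC)
cv2.imwrite('pics/c2.png',a[...,::-1])
E
```

```text
top white [(84, array([291.9, 223.5])), (87, array([345.4, 238.5])), (89, array([321. , 244.8])), (89, array([295.8, 251.1]))]
top brown []
blue 4701 [313.67241013 222.43352478]
[[261.5 190.3]
 [341.5 167.4]
 [363.9 245.6]
 [283.8 268.5]]
scene white [(44, array([360.2, 201.8])), (50, array([294. , 228.9])), (52, array([280.9, 242. ])), (55, array([301. , 248.6])), (54, array([320.9, 255. ]))]
scene brown []
blue 2218 [309.97971145 240.42290352]
[[264.  249.1]
 [279.  200.3]
 [356.2 224. ]
 [341.3 272.8]]
orange 1418 [190.7 247.2] [[167.2 212.2]
 [187.5 205.1]
 [214.  281.3]
 [193.7 288.4]]
orange 487 [220.9 209.5] [[201.  223.2]
 [231.9 184.7]
 [242.5 193.2]
 [211.6 231.7]]
```

View pics/c1.png

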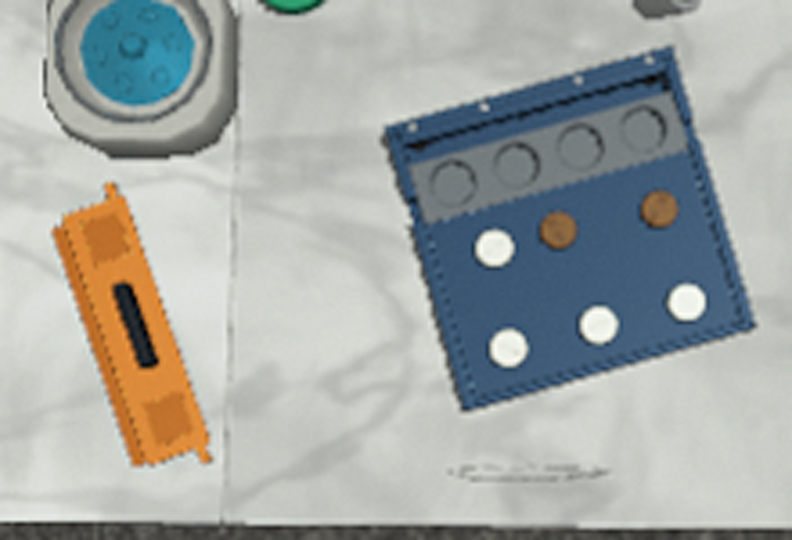

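View pics/c2.png

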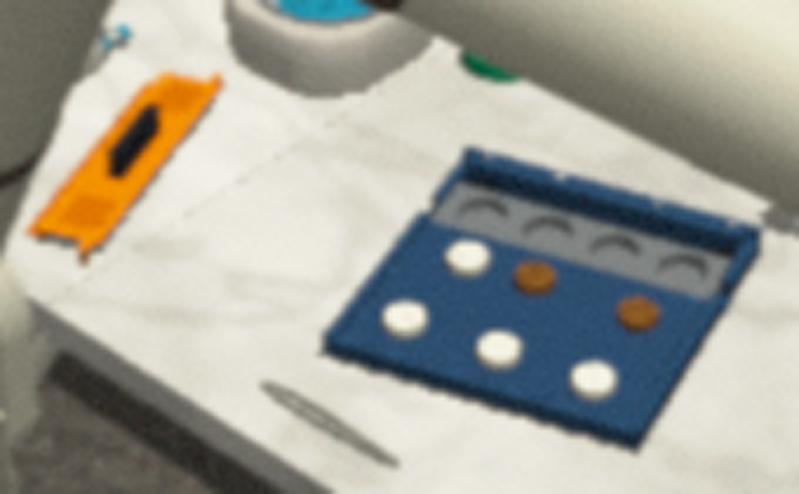

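The crops show the cover's two legs on the right-hand side in the top view, so its lip faces left (+y). The rib is at crop (135,325). The grey block with four wells lies at crop (410-690, 95-220). Next I fit the loader pose from the block, the walls and the wells.

```bash
cat > m.py <<'E'
from h import *
from scipy.optimize import least_squares
def hull(m): return cv2.convexHull(max(cv2.findContours(m.astype(np.uint8),0,2)[0],key=cv2.contourArea))
def up(f,roi,k=4):
    x0,y0,x1,y1=roi;return cv2.resize(f['frame'][y0:y1,x0:x1],None,fx=k,fy=k,interpolation=cv2.INTER_CUBIC)
def topx(p,roi,k=4): return (np.array(p)+.5)/k-.5+np.array(roi[:2])
def block(f,roi):
    h=cv2.cvtColor(up(f,roi),cv2.COLOR_RGB2HSV).astype(int)
    m=((h[...,1]<75)&(h[...,2]>50)&(h[...,2]<150)).astype(np.uint8)
    m=cv2.morphologyEx(m,cv2.MORPH_OPEN,np.ones((5,5)));m=cv2.morphologyEx(m,cv2.MORPH_CLOSE,np.ones((9,9)))
    return m
def corners(m):
    hl=hull(m);
    q=cv2.approxPolyN(hl,4,ensure_convex=True).reshape(-1,2).astype(float);return q
E
python3 - <<'E'
from m import *
t,s=load('top'),load('scene')
for f,roi,n in((t,(263,170,352,240),'top'),(s,(280,203,362,245),'scene')):
    m=block(f,roi);c=corners(m);p=topx(c,roi);P=plane(f,p,.018)
    print(n,p.round(1).tolist(),'\n',P.round(4),'center',P.mean(0).round(4))
    print('sides',[np.linalg.norm(P[i]-P[i-1]).round(4) for i in range(4)])
    # wells: dark part
    g=cv2.cvtColor(up(f,roi),cv2.COLOR_RGB2GRAY);cv2.imwrite(f'/tmp/{n}.png',np.hstack([g,m*255]))
# brown
for f,n,roi in((t,'top',(263,200,360,265)),(s,'scene',(270,215,350,265))):
    U=up(f,roi).astype(int);m=((U[...,0]-U[...,2])>25).astype(np.uint8)
    nn,l,st,c=cv2.connectedComponentsWithStats(m)
    for i in range(1,nn):
        if st[i,4]>200: print(n,'brown',st[i,4],plane(f,topx(c[i],roi),.026).round(4))
    U=up(f,roi);m=(U.min(2)>140).astype(np.uint8)
    nn,l,st,c=cv2.connectedComponentsWithStats(m)
    for i in range(1,nn):
        if 200<st[i,4]<3000: print(n,'white',st[i,4],plane(f,topx(c[i],roi),.0265).round(4))
# cover outline, rib
for f,n,roi,zz in((t,'top',(160,195,225,295),.013),(s,'scene',(195,180,250,235),.013)):
    U=up(f,roi).astype(int);m=(((U[...,0]-U[...,2])>90)&(U[...,0]>120)).astype(np.uint8)
    hl=hull(m);mm=cv2.morphologyEx(cv2.drawContours(np.zeros_like(m),[hl],-1,1,-1),cv2.MORPH_OPEN,np.ones((5,5)))
    core=cv2.morphologyEx(m,cv2.MORPH_CLOSE,np.ones((41,41)));core=cv2.morphologyEx(core,cv2.MORPH_OPEN,np.ones((25,25)))
    p=topx(cv2.boxPoints(cv2.minAreaRect(hull(core))),roi)
    print(n,'cover rect',p.round(1).tolist(),plane(f,p,zz).round(4).tolist(),plane(f,p,zz).mean(0))
    rib=((U.max(2)<75)&(mm>0)).astype(np.uint8);rib=cv2.morphologyEx(rib,cv2.MORPH_OPEN,np.ones((5,5)))
    h=hull(rib);r=cv2.minAreaRect(h);p=topx(cv2.boxPoints(r),roi)
    print('rib',r,p.round(1).tolist(),plane(f,p,.04).round(4).tolist(),plane(f,p,.04).mean(0))
E
```

```text
top [[346.9, 195.9], [271.9, 217.4], [267.9, 200.4], [341.1, 179.4]] 
 [[ 0.6312 -0.0865  0.018 ]
 [ 0.5645  0.1323  0.018 ]
 [ 0.6149  0.1451  0.018 ]
 [ 0.6805 -0.0693  0.018 ]] center [0.6228 0.0304 0.018 ]
sides [np.float64(0.0522), np.float64(0.2287), np.float64(0.0519), np.float64(0.2242)]
scene [[350.4, 228.9], [347.4, 239.4], [280.6, 220.4], [293.4, 212.6]] 
 [[ 0.6867 -0.0638  0.018 ]
 [ 0.6352 -0.0908  0.018 ]
 [ 0.5621  0.1497  0.018 ]
 [ 0.625   0.1462  0.018 ]] center [0.6272 0.0353 0.018 ]
sides [np.float64(0.2188), np.float64(0.0582), np.float64(0.2514), np.float64(0.063)]
top brown 1213 [[ 0.5796 -0.0595  0.026 ]]
top brown 1217 [[0.5612 0.0218 0.026 ]]
top white 2013 [[ 0.5906 -0.1145  0.0265]]
top white 1326 [[0.5461 0.0728 0.0265]]
top white 1325 [[ 0.5041 -0.0825  0.0265]]
top white 1346 [[ 0.4848 -0.012   0.0265]]
top white 1356 [[0.4653 0.0601 0.0265]]
scene brown 700 [[0.5638 0.0222 0.026 ]]
scene brown 731 [[ 0.5819 -0.0592  0.026 ]]
scene white 1178 [[ 0.7125 -0.0051  0.0265]]
scene white 773 [[0.55   0.0745 0.0265]]
scene white 827 [[0.4692 0.0621 0.0265]]
s
[... 418 characters left out ...]
3], [190.6, 232.6], [198.5, 255.6], [193.6, 257.3]] [[0.5087, 0.3752, 0.04], [0.5138, 0.3613, 0.04], [0.4482, 0.3361, 0.04], [0.4432, 0.35, 0.04]] [0.4784893  0.35564723 0.04      ]
scene cover rect [[201.2, 222.4], [230.7, 183.9], [242.1, 192.7], [212.6, 231.1]] [[0.3737, 0.3566, 0.013], [0.6057, 0.4525, 0.013], [0.5942, 0.3778, 0.013], [0.3675, 0.2897, 0.013]] [0.48523958 0.36915534 0.013     ]
rib ((113.7068099975586, 100.2635498046875), (16.246232986450195, 61.343963623046875), 38.88449478149414) [[216.7, 209.4], [226.3, 197.4], [229.4, 200.0], [219.8, 211.9]] [[0.4383, 0.3434, 0.04], [0.51, 0.3709, 0.04], [0.5069, 0.3507, 0.04], [0.4357, 0.3239, 0.04]] [0.47272815 0.34722034 0.04      ]
```

```bash
python3 - <<'E'
from m import *
t,s=load('top'),load('scene')
w=np.array([(454,184),(517,165),(581,147),(643,128)])/3.6+155   # w3..w0 rim centres read off the crop
ws=np.array([(484,213),(548,230),(616,247),(684,267)])/4.7+[195,175]
for f,p in((t,w),(s,ws)):
    P=plane(f,p,.018);v=P[0]-P[3];print(P.round(4).tolist(),P.mean(0).round(4),'pitch',np.linalg.norm(np.diff(P,axis=0),axis=1).round(4),'yaw',np.arctan2(-v[0],v[1]))
m=masks(t)['blue'];m[:160]=0;m[275:]=0;m[:,:255]=0;m[:,372:]=0
q=corners(m.astype(np.uint8));print(q.tolist())
for z in (0,.022,.028):print(z,plane(t,q,z).round(4).tolist())
# triangulated heights
wt=[(291.9,223.5),(345.4,238.5),(321,244.8),(295.8,251.1)];wsn=[(294,228.9),(320.9,255),(301,248.6),(280.9,242)]
print(tri(t,wt,s,wsn).round(4)); print('wells',tri(t,w,s,ws).round(4))
print('ribtop',tri(t,[(192.1,244.95)],s,[(223.1,204.65)]).round(4))
# things behind
print(plane(t,[(318,146),(346,157),(284,146),(358,145),(411,185),(302,286),(279,286),(327,286),(148,250)],0).round(3).tolist())
E
```

```text
[[0.5983, 0.106, 0.018], [0.6147, 0.055, 0.018], [0.6302, 0.003, 0.018], [0.6467, -0.0474, 0.018]] [0.6225 0.0291 0.018 ] pitch [0.0536 0.0542 0.053 ] yaw 0.3054643730653843
[[0.6026, 0.1041, 0.018], [0.6188, 0.0548, 0.018], [0.6367, 0.0041, 0.018], [0.6516, -0.0482, 0.018]] [0.6274 0.0287 0.018 ] pitch [0.0519 0.0538 0.0543] yaw 0.3111091786391038
[[364.0, 245.0], [284.0, 269.0], [262.0, 190.0], [341.0, 168.0]]
0 [[0.4887, -0.1388, 0.0], [0.4152, 0.095, 0.0], [0.6496, 0.1653, 0.0], [0.7197, -0.0695, 0.0]]
0.022 [[0.4863, -0.1366, 0.022], [0.4139, 0.0935, 0.022], [0.6447, 0.1627, 0.022], [0.7137, -0.0685, 0.022]]
0.028 [[0.4857, -0.1361, 0.028], [0.4136, 0.093, 0.028], [0.6434, 0.162, 0.028], [0.7121, -0.0682, 0.028]]
[[ 0.5457  0.0723  0.0307  0.0012]
 [ 0.5041 -0.0827  0.0299  0.0012]
 [ 0.4852 -0.0128  0.0296  0.0018]
 [ 0.466   0.0595  0.0299  0.0017]]
wells [[ 0.5996  0.1044  0.0194  0.0044]
 [ 0.6153  0.0538  0.0204  0.003 ]
 [ 0.6307  0.0017  0.0225  0.0038]
 [ 0.6476 -0.0487  0.0203  0.004 ]]
ribtop [[0.4799 0.3574 0.0309 0.0016]]
[[0.787, 0.0, 0.0], [0.754, -0.084, 0.0], [0.785, 0.102, 0.0], [0.791, -0.12, 0.0], [0.67, -0.278, 0.0], [0.366, 0.042, 0.0], [0.366, 0.109, 0.0], [0.367, -0.031, 0.0], [0.466, 0.494, 0.0]]
```

step_arm(
  motion=[
    {"tx":4.5,"ty":0,"claw":1.4},
    {"tx":9,"ty":0,"claw":1.4},
    {"tx":13.5,"ty":0,"claw":1.4},
    {"tx":18,"ty":-2,"claw":1.4},
    {"tx":22,"ty":-5,"claw":1.4},
    {"tx":26,"ty":-8,"claw":1.4},
    {"tx":30,"ty":-11,"claw":1.4},
    {"tx":34,"ty":-14,"claw":1.4},
    {"tx":37,"ty":-18,"claw":1.4},
    {"tx":39,"ty":-22,"claw":1.4},
    {"tx":40,"ty":-26,"claw":1.4},
    {"tx":41,"ty":-30,"claw":1.4},
    {"tx":42,"ty":-34,"claw":1.4},
    {"tx":43,"ty":-38,"claw":1.4},
    {"tx":45,"ty":-42,"tz":4,"claw":1.4},
    {"tx":47,"ty":-46,"tz":8,"claw":1.4},
    {"tx":49,"ty":-50,"tz":12,"claw":1.4},
    {"tx":49,"ty":-54,"tz":15,"claw":1.4},
    {"tx":49,"ty":-57,"tz":15,"claw":1.4},
    {"tx":49,"ty":-57,"tz":15,"claw":1.4},
  ],
)

```text
invalid input
```

step_arm(
  motion=[
    {"rx":0,"ry":0,"rz":0,"tx":4.5,"ty":0,"tz":0,"claw":1.4},
    {"rx":0,"ry":0,"rz":0,"tx":9,"ty":0,"tz":0,"claw":1.4},
    {"rx":0,"ry":0,"rz":0,"tx":13.5,"ty":0,"tz":0,"claw":1.4},
    {"rx":0,"ry":0,"rz":0,"tx":18,"ty":-2,"tz":0,"claw":1.4},
    {"rx":0,"ry":0,"rz":0,"tx":22,"ty":-5,"tz":0,"claw":1.4},
    {"rx":0,"ry":0,"rz":0,"tx":26,"ty":-8,"tz":0,"claw":1.4},
    {"rx":0,"ry":0,"rz":0,"tx":30,"ty":-11,"tz":0,"claw":1.4},
    {"rx":0,"ry":0,"rz":0,"tx":34,"ty":-14,"tz":0,"claw":1.4},
    {"rx":0,"ry":0,"rz":0,"tx":37,"ty":-18,"tz":0,"claw":1.4},
    {"rx":0,"ry":0,"rz":0,"tx":39,"ty":-22,"tz":0,"claw":1.4},
  ],
)

```text
time_s: 1.1
tool_pos: [0.509, -0.2788, 0.2264]
orientation: [-3.098, -0.514, -0.002]
force: [0.6, 0.8, -0.4]
gripper_width: 0.0172
grip_force: 0.0
```

```bash
cat > pl.py <<'E'
from h import *
from scipy.spatial.transform import Rotation as Rn
O=np.array([.580,.0173]);YAW=.298
def L2W(x,y): 
    c,s=np.cos(YAW),np.sin(YAW);return O+np.array([c*x-s*y,s*x+c*y])/1000
def W2L(p):
    c,s=np.cos(YAW),np.sin(YAW);d=(np.asarray(p)[:2]-O)*1000;return np.array([c*d[0]+s*d[1],-s*d[0]+c*d[1]])
OFF=np.array([.0013,.0008]) # top-camera -> mean frame
T={k:W2L(np.array(v)+OFF) for k,v in dict(A=(.5461,.0728),B=(.4653,.0601),C=(.4848,-.012),D=(.5041,-.0825),E=(.5796,-.0595),F=(.5612,.0218)).items()}
W=[(47,-81),(47,-27),(47,27),(47,81)]
def pose(x,y,z,yaw,tilt=None): # loader mm, yaw rel to loader (tool x), pointing down
    R=Rn.from_euler('z',YAW+yaw)*Rn.from_euler('x',np.pi);return np.r_[L2W(x,y),z/1000],R
def now():
    from bench import env
    s=env.state();return np.array(s['tool_pos']),Rn.from_rotvec(s['orientation']),s
def rel(wps):
    p,R,s=now()
    print('t',s['time_s'],'loader',W2L(p).round(1),p[2].round(4),'j',np.round(s['joints'],2))
    for w in wps:
        P,Q=pose(*w[:4]) if not isinstance(w[1],Rn) else w
        d=R.inv().apply(P-p)*100;r=np.degrees((R.inv()*Q).as_rotvec())
        print('r',r.round(1),'t',d.round(2))
def push(src,dst,far=35,over=1,z=22.5,gap=22.8,up=60):
    src,dst=np.array(src),np.array(dst);d=dst-src;L=np.linalg.norm(d);d/=L;a=np.arctan2(d[1],d[0])
    P=lambda q,z:(*(q),z,a)
    print('dist',L.round(1),'ang',np.degrees(a).round(1))
    rel([P(src-d*far,up),P(src-d*far,z),P(src-d*gap,z),P(dst-d*(gap+15),z),P(dst-d*(gap-over),z),P(dst-d*(gap+15),z),P(dst-d*(gap+15),up)])
E
python3 - <<'E'
from pl import *
for k in T:print(k,T[k].round(1))
push(T['A'],W[2])
E
```

```text
A [-14.6  63.4]
B [-95.6  75. ]
C [-98.1   0.3]
D [-100.4  -72.7]
E [-21.5 -72.9]
F [-15.2  10.2]
dist 71.6 ang -30.6
t 1.1 loader [-154.9 -262.2] 0.2264 j [ 0.89  0.4  -0.56  1.73  0.23  1.08 -0.98]
r [-0.1 -0.  32.3] t [ 12.05 -33.97  16.69]
r [-0.1 -0.  32.3] t [ 12.04 -33.96  20.44]
r [-0.1 -0.  32.3] t [ 13.07 -33.31  20.44]
r [-0.1 -0.  32.3] t [ 17.85 -30.28  20.44]
r [-0.1 -0.  32.3] t [ 19.21 -29.43  20.44]
r [-0.1 -0.  32.3] t [ 17.85 -30.28  20.44]
r [-0.1 -0.  32.3] t [ 17.86 -30.29  16.69]
```

step_arm(
  motion=[
    {"rx":0,"ry":0,"rz":5,"tx":1.5,"ty":-4.2,"tz":0,"claw":1.4},
    {"rx":0,"ry":0,"rz":12,"tx":3,"ty":-8.4,"tz":0,"claw":1.4},
    {"rx":0,"ry":0,"rz":19,"tx":4.5,"ty":-12.6,"tz":2,"claw":1.4},
    {"rx":0,"ry":0,"rz":26,"tx":6,"ty":-16.8,"tz":5,"claw":1.4},
    {"rx":0,"ry":0,"rz":32.3,"tx":7.5,"ty":-21,"tz":8,"claw":1.4},
    {"rx":0,"ry":0,"rz":32.3,"tx":9,"ty":-25.2,"tz":11,"claw":1.4},
    {"rx":0,"ry":0,"rz":32.3,"tx":10.5,"ty":-29.6,"tz":14,"claw":1.4},
    {"rx":0,"ry":0,"rz":32.3,"tx":12.05,"ty":-33.97,"tz":16.7,"claw":1.4},
    {"rx":0,"ry":0,"rz":32.3,"tx":12.05,"ty":-33.97,"tz":16.7,"claw":1.4},
    {"rx":0,"ry":0,"rz":32.3,"tx":12.05,"ty":-33.97,"tz":16.7,"claw":1.4},
  ],
)

```text
time_s: 2.1
tool_pos: [0.5103, 0.0825, 0.0579]
orientation: [-3.119, 0.361, 0.006]
force: [-0.2, -0.4, -0.2]
gripper_width: 0.0139
grip_force: 0.0
```

```bash
python3 - <<'E'
from pl import *
t=grab('top');s=grab('scene')
push(T['A'],W[2])
p,R,_=now()
print(proj(t,[p,np.r_[L2W(*T['A']),.028]]),proj(s,[p,np.r_[L2W(*T['A']),.028]]))
a=cv2.resize(t['frame'][165:275,240:387],None,fx=2.7,fy=4*.675,interpolation=cv2.INTER_CUBIC)
b=cv2.resize(s['frame'][165:275,240:387],None,fx=2.7,fy=2.7,interpolation=cv2.INTER_CUBIC)
cv2.imwrite('pics/c3.png',np.hstack([a,b])[...,::-1])
E
```

```text
dist 71.6 ang -30.6
t 2.2 loader [-47.   78.2] 0.0594 j [ 0.19  0.52 -0.49  2.    0.37  0.71 -2.33]
r [ 0.   0.1 -0. ] t [ 0.04 -0.37 -0.06]
r [ 0.   0.1 -0. ] t [ 0.05 -0.37  3.69]
r [ 0.   0.1 -0. ] t [ 1.27 -0.37  3.69]
r [ 0.   0.1 -0. ] t [ 6.92 -0.38  3.68]
r [ 0.   0.1 -0. ] t [ 8.52 -0.38  3.68]
r [ 0.   0.1 -0. ] t [ 6.92 -0.38  3.68]
r [ 0.   0.1 -0. ] t [ 6.92 -0.37 -0.07]
[[289.19393518 233.55730755]
 [291.65946571 222.90753082]] [[285.71501427 226.26741033]
 [293.88227679 229.13441087]]
```

View pics/c3.png

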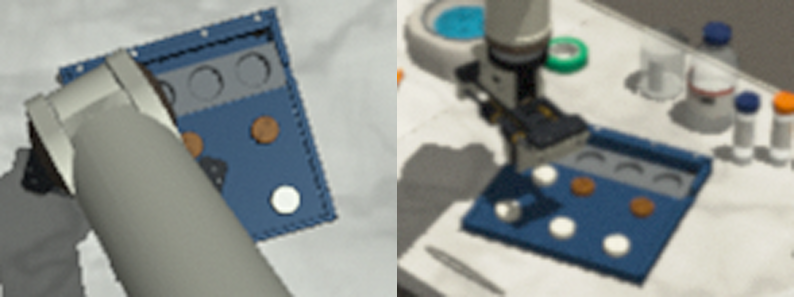

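The left part (top view) is mostly hidden by the arm. The right part (scene view) shows the fingers just short of tablet A, at about (545,172) in the picture, and nothing has been touched.

step_arm(
  motion=[
    {"rx":0,"ry":0,"rz":0,"tx":0,"ty":-0.37,"tz":1,"claw":1.4},
    {"rx":0,"ry":0,"rz":0,"tx":0,"ty":-0.37,"tz":2.5,"claw":1.4},
    {"rx":0,"ry":0,"rz":0,"tx":0,"ty":-0.37,"tz":3.5,"claw":1.4},
    {"rx":0,"ry":0,"rz":0,"tx":0,"ty":-0.37,"tz":3.6,"claw":1.4},
    {"rx":0,"ry":0,"rz":0,"tx":0,"ty":-0.37,"tz":3.6,"claw":1.4},
  ],
)

```text
time_s: 2.7
tool_pos: [0.5128, 0.0815, 0.0231]
orientation: [3.119, -0.372, -0.002]
force: [0.2, 0.2, -0.0]
gripper_width: 0.0135
grip_force: 0.0
```

```bash
python3 - <<'E'
from pl import *
push(T['A'],W[2])
E
```

```text
dist 71.6 ang -30.6
t 2.7 loader [-45.4  81.1] 0.0231 j [ 0.16  0.59 -0.45  2.01  0.42  0.64 -2.38]
r [ 0.   0.1 -0.1] t [ 0.04 -0.03 -3.69]
r [ 0.   0.1 -0.1] t [ 0.05 -0.04  0.06]
r [ 0.   0.1 -0.1] t [ 1.27 -0.04  0.06]
r [ 0.   0.1 -0.1] t [ 6.92 -0.05  0.05]
r [ 0.   0.1 -0.1] t [ 8.52 -0.05  0.05]
r [ 0.   0.1 -0.1] t [ 6.92 -0.05  0.05]
r [ 0.   0.1 -0.1] t [ 6.92 -0.05 -3.7 ]
```

step_arm(
  motion=[
    {"rx":0,"ry":0,"rz":0,"tx":0.6,"ty":-0.04,"tz":0.05,"claw":1.4},
    {"rx":0,"ry":0,"rz":0,"tx":1.2,"ty":-0.04,"tz":0.05,"claw":1.4},
    {"rx":0,"ry":0,"rz":0,"tx":2.1,"ty":-0.04,"tz":0.05,"claw":1.4},
    {"rx":0,"ry":0,"rz":0,"tx":3.1,"ty":-0.04,"tz":0.05,"claw":1.4},
    {"rx":0,"ry":0,"rz":0,"tx":4.1,"ty":-0.04,"tz":0.05,"claw":1.4},
    {"rx":0,"ry":0,"rz":0,"tx":5.1,"ty":-0.04,"tz":0.05,"claw":1.4},
    {"rx":0,"ry":0,"rz":0,"tx":6.1,"ty":-0.04,"tz":0.05,"claw":1.4},
    {"rx":0,"ry":0,"rz":0,"tx":6.9,"ty":-0.04,"tz":0.05,"claw":1.4},
    {"rx":0,"ry":0,"rz":0,"tx":7.4,"ty":-0.04,"tz":0.05,"claw":1.4},
    {"rx":0,"ry":0,"rz":0,"tx":7.8,"ty":-0.04,"tz":0.05,"claw":1.4},
    {"rx":0,"ry":0,"rz":0,"tx":8.1,"ty":-0.04,"tz":0.05,"claw":1.4},
    {"rx":0,"ry":0,"rz":0,"tx":8.4,"ty":-0.04,"tz":0.05,"claw":1.4},
    {"rx":0,"ry":0,"rz":0,"tx":8.5,"ty":-0.04,"tz":0.05,"claw":1.4},
    {"rx":0,"ry":0,"rz":0,"tx":8.5,"ty":-0.04,"tz":0.05,"claw":1.4},
  ],
)

```text
time_s: 4.1
tool_pos: [0.596, 0.0624, 0.0232]
orientation: [3.12, -0.371, -0.0]
force: [-0.5, 1.0, -0.3]
gripper_width: 0.014
grip_force: 0.0
```

```bash
cat > look.py <<'E'
from pl import *
def look():
    for n,SH in(('scene',np.array([.003,.0018])-OFF),('top',-OFF)):
        f=grab(n);roi=(255,165,372,275)
        U=cv2.resize(f['frame'][roi[1]:roi[3],roi[0]:roi[2]],None,fx=4,fy=4,interpolation=cv2.INTER_CUBIC).astype(int)
        for k,m in(('white',U.min(2)>125),('brown',(U[...,0]-U[...,2])>25)):
            nn,l,st,c=cv2.connectedComponentsWithStats(m.astype(np.uint8))
            for i in range(1,nn):
                px=(c[i]+.5)/4-.5+np.array(roi[:2])
                q=W2L(plane(f,px,.026)[0,:2]-SH)
                q2=W2L(plane(f,px,.0155)[0,:2]-SH)
                if 200<st[i,4]<1700 and abs(q[1])<112 and -130<q[0]<75: print(n,k,st[i,4],'deck',q.round(1),'well',q2.round(1))
E
python3 - <<'E'
from look import *
look();push(T['B'],W[3])
E
```

```text
scene white 900 deck [-94.7  74.7] well [-83.6  80.4]
scene white 923 deck [-97.4   0.2] well [-86.4   5.3]
scene white 960 deck [-99.8 -72.8] well [-88.8 -68.4]
scene brown 649 deck [-17.5   8.5] well [-5.8 13.7]
scene brown 726 deck [-22.5 -74.1] well [-10.8 -69.7]
top white 1430 deck [-95.4  75. ] well [-94.4  75.2]
top brown 305 deck [-18.7 -81.9] well [-17.  -82.9]
dist 142.7 ang 2.4
t 4.2 loader [28.5 38.6] 0.0232 j [ 0.19  0.69 -0.45  1.81  0.42  0.74 -2.29]
r [ -0.    0.  -33.1] t [-15.46   5.1   -3.67]
r [ -0.    0.  -33.1] t [-15.46   5.1    0.08]
r [ -0.    0.  -33.1] t [-14.44   4.43   0.08]
r [ -0.    0.  -33.1] t [-3.73 -2.53  0.07]
r [ -0.    0.  -33.1] t [-2.39 -3.41  0.07]
r [ -0.    0.  -33.1] t [-3.73 -2.53  0.07]
r [ -0.    0.  -33.1] t [-3.73 -2.53 -3.68]
```

step_arm(
  motion=[
    {"rx":0,"ry":0,"rz":0,"tx":-0.8,"ty":0,"tz":0,"claw":1.4},
    {"rx":0,"ry":0,"rz":-4,"tx":-2,"ty":0.7,"tz":-2.5,"claw":1.4},
    {"rx":0,"ry":0,"rz":-12,"tx":-5.5,"ty":2,"tz":-4,"claw":1.4},
    {"rx":0,"ry":0,"rz":-20,"tx":-9.5,"ty":3.3,"tz":-4,"claw":1.4},
    {"rx":0,"ry":0,"rz":-28,"tx":-13,"ty":4.4,"tz":-4,"claw":1.4},
    {"rx":0,"ry":0,"rz":-33,"tx":-15.4,"ty":5.1,"tz":-3.7,"claw":1.4},
    {"rx":0,"ry":0,"rz":-33.1,"tx":-15.45,"ty":5.1,"tz":-2,"claw":1.4},
    {"rx":0,"ry":0,"rz":-33.1,"tx":-15.45,"ty":5.1,"tz":0,"claw":1.4},
    {"rx":0,"ry":0,"rz":-33.1,"tx":-15.45,"ty":5.1,"tz":0.05,"claw":1.4},
    {"rx":0,"ry":0,"rz":-33.1,"tx":-15.45,"ty":5.1,"tz":0.05,"claw":1.4},
  ],
)

```text
time_s: 5.2
tool_pos: [0.4332, 0.0494, 0.0228]
orientation: [-3.096, -0.534, 0.002]
force: [0.9, 0.5, 0.4]
gripper_width: 0.0139
grip_force: 0.0
```

```bash
python3 - <<'E'
from look import *
look();push(T['B'],W[3])
E
```

```text
scene white 986 deck [34.8 19.3] well [46.9 24.5]
scene white 311 deck [ 26.9 -44.8] well [ 39.  -40.1]
scene white 302 deck [ 26.2 -91.1] well [ 38.2 -86.8]
scene white 730 deck [-97.5  -2.9] well [-86.5   2.1]
scene white 965 deck [-99.8 -72.8] well [-88.8 -68.4]
scene brown 386 deck [-9.7 92.7] well [ 2.  98.5]
scene brown 748 deck [-15.7  10. ] well [-4.  15.1]
scene brown 724 deck [-22.4 -74.1] well [-10.8 -69.7]
top white 1349 deck [45.4 27.7] well [47.6 27.5]
top white 1381 deck [-100.3  -72.8] well [-99.2 -73.7]
top brown 1214 deck [-21.5 -72.9] well [-19.9 -73.9]
top brown 1221 deck [-15.2  10.2] well [-13.5   9.9]
dist 142.7 ang 2.4
t 5.3 loader [-129.9   73.5] 0.0234 j [ 0.33  0.52 -0.59  2.2   0.54  0.57 -1.89]
r [ 0. -0.  0.] t [-0.07 -0.   -3.66]
r [ 0. -0.  0.] t [-0.07 -0.01  0.09]
r [ 0. -0.  0.] t [ 1.15 -0.    0.09]
r [ 0. -0.  0.] t [1.392e+01 1.000e-02 1.000e-01]
r [ 0. -0.  0.] t [1.552e+01 1.000e-02 1.000e-01]
r [ 0. -0.  0.] t [1.392e+01 1.000e-02 1.000e-01]
r [ 0. -0.  0.] t [ 1.393e+01  1.000e-02 -3.650e+00]
```

A is in well 2 (top view reads 47.6, 27.5). Pushing B now.

step_arm(
  motion=[
    {"rx":0,"ry":0,"rz":0,"tx":0.6,"ty":0,"tz":0.05,"claw":1.4},
    {"rx":0,"ry":0,"rz":0,"tx":1.2,"ty":0,"tz":0.05,"claw":1.4},
    {"rx":0,"ry":0,"rz":0,"tx":2.2,"ty":0,"tz":0.05,"claw":1.4},
    {"rx":0,"ry":0,"rz":0,"tx":3.4,"ty":0,"tz":0.05,"claw":1.4},
    {"rx":0,"ry":0,"rz":0,"tx":4.6,"ty":0,"tz":0.05,"claw":1.4},
    {"rx":0,"ry":0,"rz":0,"tx":5.8,"ty":0,"tz":0.05,"claw":1.4},
    {"rx":0,"ry":0,"rz":0,"tx":7.0,"ty":0,"tz":0.05,"claw":1.4},
    {"rx":0,"ry":0,"rz":0,"tx":8.2,"ty":0,"tz":0.05,"claw":1.4},
    {"rx":0,"ry":0,"rz":0,"tx":9.4,"ty":0,"tz":0.05,"claw":1.4},
    {"rx":0,"ry":0,"rz":0,"tx":10.6,"ty":0,"tz":0.05,"claw":1.4},
    {"rx":0,"ry":0,"rz":0,"tx":11.8,"ty":0,"tz":0.05,"claw":1.4},
    {"rx":0,"ry":0,"rz":0,"tx":12.9,"ty":0,"tz":0.05,"claw":1.4},
    {"rx":0,"ry":0,"rz":0,"tx":13.8,"ty":0,"tz":0.05,"claw":1.4},
    {"rx":0,"ry":0,"rz":0,"tx":14.4,"ty":0,"tz":0.05,"claw":1.4},
    {"rx":0,"ry":0,"rz":0,"tx":14.8,"ty":0,"tz":0.05,"claw":1.4},
    {"rx":0,"ry":0,"rz":0,"tx":15.1,"ty":0,"tz":0.05,"claw":1.4},
    {"rx":0,"ry":0,"rz":0,"tx":15.4,"ty":0,"tz":0.05,"claw":1.4},
    {"rx":0,"ry":0,"rz":0,"tx":15.5,"ty":0,"tz":0.05,"claw":1.4},
    {"rx":0,"ry":0,"rz":0,"tx":15.5,"ty":0,"tz":0.05,"claw":1.4},
    {"rx":0,"ry":0,"rz":0,"tx":14.5,"ty":0,"tz":0,"claw":1.4},
  ],
)

```text
time_s: 7.3
tool_pos: [0.5712, 0.098, 0.0229]
orientation: [-3.096, -0.533, -0.002]
force: [-0.6, 0.6, 0.4]
gripper_width: 0.0139
grip_force: 0.0
```

```bash
python3 - <<'E'
from look import *
F=T['F'];push(F,F+[3,60],over=0)
E
```

```text
dist 60.1 ang 87.1
t 7.3 loader [15.3 79.7] 0.0229 j [ 0.22  0.69 -0.58  1.86  0.54  0.75 -1.88]
r [  0.   -0.1 -84.7] t [-3.66 10.3  -3.72]
r [  0.   -0.1 -84.7] t [-3.67 10.3   0.03]
r [  0.   -0.1 -84.7] t [-3.55  9.08  0.03]
r [  0.   -0.1 -84.7] t [-3.14  4.59  0.04]
r [  0.   -0.1 -84.7] t [-3.    3.1   0.04]
r [  0.   -0.1 -84.7] t [-3.14  4.59  0.04]
r [  0.   -0.1 -84.7] t [-3.13  4.59 -3.71]
```

step_arm(
  motion=[
    {"rx":0,"ry":0,"rz":-5,"tx":-0.5,"ty":0.5,"tz":-3,"claw":1.4},
    {"rx":0,"ry":0,"rz":-13,"tx":-1,"ty":2,"tz":-4,"claw":1.4},
    {"rx":0,"ry":0,"rz":-21,"tx":-1.5,"ty":3.5,"tz":-4,"claw":1.4},
    {"rx":0,"ry":0,"rz":-29,"tx":-2,"ty":5,"tz":-4,"claw":1.4},
    {"rx":0,"ry":0,"rz":-37,"tx":-2.5,"ty":6.5,"tz":-4,"claw":1.4},
    {"rx":0,"ry":0,"rz":-45,"tx":-3,"ty":8,"tz":-4,"claw":1.4},
    {"rx":0,"ry":0,"rz":-53,"tx":-3.5,"ty":9.5,"tz":-4,"claw":1.4},
    {"rx":0,"ry":0,"rz":-61,"tx":-3.7,"ty":10.3,"tz":-4,"claw":1.4},
    {"rx":0,"ry":0,"rz":-69,"tx":-3.7,"ty":10.3,"tz":-4,"claw":1.4},
    {"rx":0,"ry":0,"rz":-77,"tx":-3.7,"ty":10.3,"tz":-4,"claw":1.4},
    {"rx":0,"ry":0,"rz":-84.7,"tx":-3.7,"ty":10.3,"tz":-3,"claw":1.4},
    {"rx":0,"ry":0,"rz":-84.7,"tx":-3.7,"ty":10.3,"tz":-1,"claw":1.4},
    {"rx":0,"ry":0,"rz":-84.7,"tx":-3.7,"ty":10.3,"tz":0.05,"claw":1.4},
    {"rx":0,"ry":0,"rz":-84.7,"tx":-3.6,"ty":9.3,"tz":0.05,"claw":1.4},
    {"rx":0,"ry":0,"rz":-84.7,"tx":-3.5,"ty":8.2,"tz":0.05,"claw":1.4},
    {"rx":0,"ry":0,"rz":-84.7,"tx":-3.4,"ty":7,"tz":0.05,"claw":1.4},
    {"rx":0,"ry":0,"rz":-84.7,"tx":-3.3,"ty":5.8,"tz":0.05,"claw":1.4},
    {"rx":0,"ry":0,"rz":-84.7,"tx":-3.2,"ty":4.6,"tz":0.05,"claw":1.4},
    {"rx":0,"ry":0,"rz":-84.7,"tx":-3.1,"ty":3.6,"tz":0.05,"claw":1.4},
    {"rx":0,"ry":0,"rz":-84.7,"tx":-3,"ty":3.1,"tz":0.05,"claw":1.4},
  ],
)

```text
time_s: 9.3
tool_pos: [0.5524, 0.0601, 0.0226]
orientation: [1.927, 2.481, 0.001]
force: [-0.1, -1.1, -0.8]
gripper_width: 0.0143
grip_force: 0.0
```

```bash
python3 - <<'E'
from look import *
look()
E_=T['E'];push(E_,E_+[0,55],over=0)
E
```

```text
scene white 830 deck [34.1 19. ] well [46.2 24.2]
scene white 305 deck [ 27.3 -45.5] well [ 39.3 -40.9]
scene white 924 deck [-97.4   0.2] well [-86.4   5.2]
scene white 957 deck [-99.8 -72.9] well [-88.8 -68.5]
scene brown 728 deck [-22.6 -74.2] well [-11.  -69.8]
top white 342 deck [-104.     8.5] well [-102.9    8.1]
dist 55.0 ang 90.0
t 9.4 loader [-13.8  48.4] 0.0224 j [ 0.51  0.79 -0.89  1.91  0.83  0.86 -0.57]
r [ 0.  -0.  -2.8] t [-1.565e+01 -1.000e-02 -3.760e+00]
r [ 0.  -0.  -2.8] t [-1.565e+01 -1.000e-02 -1.000e-02]
r [ 0.  -0.  -2.8] t [-1.443e+01 -7.000e-02 -1.000e-02]
r [ 0.  -0.  -2.8] t [-1.044e+01 -2.700e-01 -1.000e-02]
r [ 0.  -0.  -2.8] t [-8.94 -0.34 -0.01]
r [ 0.  -0.  -2.8] t [-1.044e+01 -2.700e-01 -1.000e-02]
r [ 0.  -0.  -2.8] t [-10.43  -0.26  -3.76]
```

step_arm(
  motion=[
    {"rx":0,"ry":0,"rz":0,"tx":-0.8,"ty":0,"tz":0,"claw":1.4},
    {"rx":0,"ry":0,"rz":-1,"tx":-2,"ty":0,"tz":-3,"claw":1.4},
    {"rx":0,"ry":0,"rz":-2,"tx":-6,"ty":0,"tz":-4,"claw":1.4},
    {"rx":0,"ry":0,"rz":-2.8,"tx":-10.5,"ty":0,"tz":-4,"claw":1.4},
    {"rx":0,"ry":0,"rz":-2.8,"tx":-14.7,"ty":-0.05,"tz":-4,"claw":1.4},
    {"rx":0,"ry":0,"rz":-2.8,"tx":-14.7,"ty":-0.05,"tz":-3.5,"claw":1.4},
    {"rx":0,"ry":0,"rz":-2.8,"tx":-14.7,"ty":-0.05,"tz":-3.5,"claw":1.4},
  ],
)

```text
time_s: 10.1
tool_pos: [0.5877, -0.0877, 0.0563]
orientation: [-1.875, -2.52, 0.002]
force: [-0.3, 0.8, -0.7]
gripper_width: 0.014
grip_force: 0.0
```

```bash
python3 - <<'E'
from look import *
look()
E_=T['E'];push(E_,E_+[0,109],over=0,far=25.5)
E
```

```text
scene white 902 deck [36.3 75.8] well [48.5 81.5]
scene white 734 deck [39.4 23.4] well [51.6 28.6]
scene white 224 deck [-110.7  -72.5] well [-99.8 -68.1]
scene brown 667 deck [-14.6  71.1] well [-2.9 76.7]
scene brown 665 deck [-24.1 -74.8] well [-12.4 -70.4]
top white 1193 deck [47.2 28.3] well [49.3 28.1]
top white 1378 deck [45.9 80.9] well [48.1 81.2]
top white 252 deck [-110.8  -73. ] well [-109.9  -73.9]
top brown 540 deck [-21.  -67.8] well [-19.3 -68.7]
top brown 1206 deck [-13.5  72.6] well [-11.8  72.7]
dist 109.0 ang 90.0
t 10.2 loader [-22.3 -98.9] 0.0571 j [ 0.77  0.8  -0.94  1.8   0.78  0.96 -0.21]
r [-0.  -0.1 -0. ] t [ 0.05  0.08 -0.29]
r [-0.  -0.1 -0. ] t [0.05 0.08 3.46]
r [-0.  -0.1 -0. ] t [0.32 0.08 3.46]
r [-0.  -0.1 -0. ] t [9.72 0.08 3.47]
r [-0.  -0.1 -0. ] t [11.22  0.07  3.47]
r [-0.  -0.1 -0. ] t [9.72 0.08 3.47]
r [-0.  -0.1 -0. ] t [ 9.72  0.07 -0.28]
```

A and B are in wells 2 and 3, and F now lies at (-14, 73). Next I slide E left, towards F.

step_arm(
  motion=[
    {"rx":0,"ry":0,"rz":0,"tx":0,"ty":0.08,"tz":1.5,"claw":1.4},
    {"rx":0,"ry":0,"rz":0,"tx":0,"ty":0.08,"tz":2.8,"claw":1.4},
    {"rx":0,"ry":0,"rz":0,"tx":0,"ty":0.08,"tz":3.4,"claw":1.4},
    {"rx":0,"ry":0,"rz":0,"tx":0,"ty":0.08,"tz":3.45,"claw":1.4},
    {"rx":0,"ry":0,"rz":0,"tx":0.5,"ty":0.08,"tz":3.45,"claw":1.4},
    {"rx":0,"ry":0,"rz":0,"tx":1.2,"ty":0.08,"tz":3.45,"claw":1.4},
    {"rx":0,"ry":0,"rz":0,"tx":2.2,"ty":0.08,"tz":3.45,"claw":1.4},
    {"rx":0,"ry":0,"rz":0,"tx":3.4,"ty":0.08,"tz":3.45,"claw":1.4},
    {"rx":0,"ry":0,"rz":0,"tx":4.6,"ty":0.08,"tz":3.45,"claw":1.4},
    {"rx":0,"ry":0,"rz":0,"tx":5.8,"ty":0.08,"tz":3.45,"claw":1.4},
    {"rx":0,"ry":0,"rz":0,"tx":7,"ty":0.08,"tz":3.45,"claw":1.4},
    {"rx":0,"ry":0,"rz":0,"tx":8.2,"ty":0.08,"tz":3.45,"claw":1.4},
    {"rx":0,"ry":0,"rz":0,"tx":9.4,"ty":0.08,"tz":3.45,"claw":1.4},
    {"rx":0,"ry":0,"rz":0,"tx":10.4,"ty":0.08,"tz":3.45,"claw":1.4},
    {"rx":0,"ry":0,"rz":0,"tx":11,"ty":0.08,"tz":3.45,"claw":1.4},
    {"rx":0,"ry":0,"rz":0,"tx":11.2,"ty":0.08,"tz":3.45,"claw":1.4},
    {"rx":0,"ry":0,"rz":0,"tx":11.2,"ty":0.08,"tz":3.45,"claw":1.4},
    {"rx":0,"ry":0,"rz":0,"tx":10.4,"ty":0.08,"tz":3.4,"claw":1.4},
    {"rx":0,"ry":0,"rz":0,"tx":10,"ty":0.08,"tz":1.5,"claw":1.4},
    {"rx":0,"ry":0,"rz":0,"tx":10,"ty":0.08,"tz":-0.5,"claw":1.4},
  ],
)

```text
time_s: 12.2
tool_pos: [0.5599, 0.0096, 0.063]
orientation: [-1.871, -2.523, 0.002]
force: [-0.1, 0.0, 0.1]
gripper_width: 0.0138
grip_force: 0.0
```

```bash
python3 - <<'E'
from look import *
look()
push(T['C'],W[1])
E
```

```text
scene white 563 deck [-100.9   -4.8] well [-89.9   0.2]
scene white 963 deck [-99.9 -72.8] well [-88.9 -68.4]
scene brown 613 deck [-15.8  70.7] well [-4.1 76.3]
scene brown 646 deck [-23.7  34.5] well [-12.1  39.9]
top white 518 deck [50.2 75.7] well [52.4 75.8]
top white 405 deck [-106.7   -3.1] well [-105.7   -3.5]
top brown 575 deck [-21.7  41.2] well [-20.   41.1]
top brown 1058 deck [-13.4  72.2] well [-11.7  72.4]
dist 147.7 ang -10.7
t 12.3 loader [-18.7  -1. ] 0.0657 j [ 0.64  0.75 -0.96  1.88  0.77  0.93 -0.39]
r [  0.3  -0.2 100.5] t [  0.75 -11.39   0.51]
r [  0.3  -0.2 100.5] t [  0.76 -11.4    4.26]
r [  0.3  -0.2 100.5] t [  0.53 -10.2    4.27]
r [  0.3  -0.2 100.5] t [-1.89  2.84  4.33]
r [  0.3  -0.2 100.5] t [-2.18  4.41  4.34]
r [  0.3  -0.2 100.5] t [-1.89  2.84  4.33]
r [  0.3  -0.2 100.5] t [-1.89  2.86  0.58]
```

step_arm(
  motion=[
    {"rx":0,"ry":0,"rz":8,"tx":0,"ty":-1.5,"tz":0,"claw":1.4},
    {"rx":0,"ry":0,"rz":16,"tx":0,"ty":-3.5,"tz":0,"claw":1.4},
    {"rx":0,"ry":0,"rz":24,"tx":0.2,"ty":-5.5,"tz":0,"claw":1.4},
    {"rx":0,"ry":0,"rz":32,"tx":0.3,"ty":-7.5,"tz":0,"claw":1.4},
    {"rx":0,"ry":0,"rz":40,"tx":0.5,"ty":-9.5,"tz":0,"claw":1.4},
    {"rx":0,"ry":0,"rz":48,"tx":0.7,"ty":-11.4,"tz":0,"claw":1.4},
    {"rx":0,"ry":0,"rz":56,"tx":0.75,"ty":-11.4,"tz":0,"claw":1.4},
    {"rx":0,"ry":0,"rz":64,"tx":0.75,"ty":-11.4,"tz":0,"claw":1.4},
    {"rx":0,"ry":0,"rz":72,"tx":0.75,"ty":-11.4,"tz":0,"claw":1.4},
    {"rx":0,"ry":0,"rz":80,"tx":0.75,"ty":-11.4,"tz":0,"claw":1.4},
    {"rx":0,"ry":0,"rz":88,"tx":0.75,"ty":-11.4,"tz":0.5,"claw":1.4},
    {"rx":0,"ry":0,"rz":96,"tx":0.75,"ty":-11.4,"tz":1,"claw":1.4},
    {"rx":0.3,"ry":-0.2,"rz":100.5,"tx":0.75,"ty":-11.4,"tz":2,"claw":1.4},
    {"rx":0.3,"ry":-0.2,"rz":100.5,"tx":0.75,"ty":-11.4,"tz":3.5,"claw":1.4},
    {"rx":0.3,"ry":-0.2,"rz":100.5,"tx":0.75,"ty":-11.4,"tz":4,"claw":1.4},
    {"rx":0.3,"ry":-0.2,"rz":100.5,"tx":0.75,"ty":-11.4,"tz":4,"claw":1.4},
  ],
)

```text
time_s: 13.9
tool_pos: [0.4481, -0.0148, 0.0219]
orientation: [-3.136, -0.179, 0.011]
force: [-0.4, 0.7, -0.1]
gripper_width: 0.0139
grip_force: 0.0
```

```bash
python3 - <<'E'
from look import *
look()
push(T['C'],W[1])
E
```

```text
scene white 1215 deck [35.3 16.3] well [47.4 21.5]
scene white 456 deck [ 31.5 -52.1] well [ 43.6 -47.5]
scene white 239 deck [ 25.7 -91.2] well [ 37.8 -86.9]
scene white 948 deck [-99.6 -73. ] well [-88.6 -68.6]
scene brown 435 deck [-23.   15.8] well [-11.4  20.9]
scene brown 260 deck [-57.8  76. ] well [-46.4  81.7]
top white 1352 deck [45.4 27.7] well [47.5 27.5]
top white 1366 deck [45.9 80.9] well [48.1 81.1]
top brown 1226 deck [-21.5  36.3] well [-19.9  36.2]
top brown 1221 deck [-13.4  72.4] well [-11.7  72.5]
dist 147.7 ang -10.7
t 14.0 loader [-134.8    7.9] 0.0226 j [ 0.44  0.53 -0.55  2.17  0.5   0.58 -1.94]
r [-0.   0.3  0.1] t [ 0.22  0.07 -3.74]
r [-0.   0.3  0.1] t [0.24 0.07 0.01]
r [-0.   0.3  0.1] t [1.46 0.07 0.  ]
r [-0.   0.3  0.1] t [14.73  0.1  -0.06]
r [-0.   0.3  0.1] t [16.33  0.1  -0.07]
r [-0.   0.3  0.1] t [14.73  0.1  -0.06]
r [-0.   0.3  0.1] t [14.71  0.1  -3.81]
```

step_arm(
  motion=[
    {"rx":0,"ry":0.3,"rz":0,"tx":0.6,"ty":0.09,"tz":0,"claw":1.4},
    {"rx":0,"ry":0.3,"rz":0,"tx":1.3,"ty":0.09,"tz":0,"claw":1.4},
    {"rx":0,"ry":0.3,"rz":0,"tx":2.3,"ty":0.09,"tz":0,"claw":1.4},
    {"rx":0,"ry":0.3,"rz":0,"tx":3.5,"ty":0.09,"tz":0,"claw":1.4},
    {"rx":0,"ry":0.3,"rz":0,"tx":4.8,"ty":0.09,"tz":0,"claw":1.4},
    {"rx":0,"ry":0.3,"rz":0,"tx":6.1,"ty":0.09,"tz":0,"claw":1.4},
    {"rx":0,"ry":0.3,"rz":0,"tx":7.4,"ty":0.09,"tz":0,"claw":1.4},
    {"rx":0,"ry":0.3,"rz":0,"tx":8.7,"ty":0.09,"tz":-0.05,"claw":1.4},
    {"rx":0,"ry":0.3,"rz":0,"tx":10,"ty":0.1,"tz":-0.05,"claw":1.4},
    {"rx":0,"ry":0.3,"rz":0,"tx":11.3,"ty":0.1,"tz":-0.05,"claw":1.4},
    {"rx":0,"ry":0.3,"rz":0,"tx":12.6,"ty":0.1,"tz":-0.05,"claw":1.4},
    {"rx":0,"ry":0.3,"rz":0,"tx":13.8,"ty":0.1,"tz":-0.05,"claw":1.4},
    {"rx":0,"ry":0.3,"rz":0,"tx":14.7,"ty":0.1,"tz":-0.05,"claw":1.4},
    {"rx":0,"ry":0.3,"rz":0,"tx":15.2,"ty":0.1,"tz":-0.05,"claw":1.4},
    {"rx":0,"ry":0.3,"rz":0,"tx":15.6,"ty":0.1,"tz":-0.05,"claw":1.4},
    {"rx":0,"ry":0.3,"rz":0,"tx":15.9,"ty":0.1,"tz":-0.05,"claw":1.4},
    {"rx":0,"ry":0.3,"rz":0,"tx":16.2,"ty":0.1,"tz":-0.05,"claw":1.4},
    {"rx":0,"ry":0.3,"rz":0,"tx":16.35,"ty":0.1,"tz":-0.05,"claw":1.4},
    {"rx":0,"ry":0.3,"rz":0,"tx":16.35,"ty":0.1,"tz":-0.05,"claw":1.4},
    {"rx":0,"ry":0.3,"rz":0,"tx":15.3,"ty":0.1,"tz":-0.5,"claw":1.4},
  ],
)

```text
time_s: 16.0
tool_pos: [0.601, 0.0019, 0.0263]
orientation: [-3.136, -0.178, -0.0]
force: [-0.9, 0.6, 0.6]
gripper_width: 0.0141
grip_force: 0.0
```

```bash
python3 - <<'E'
from look import *
push(T['D'],W[0],far=33)
E
```

```text
dist 147.6 ang -3.2
t 16.0 loader [ 15.5 -20.9] 0.0263 j [ 0.36  0.71 -0.54  1.8   0.5   0.77 -1.9 ]
r [-0.1 -0.  -7.3] t [-13.72   7.64  -3.38]
r [-0.1 -0.  -7.3] t [-13.72   7.64   0.37]
r [-0.1 -0.  -7.3] t [-12.71   7.51   0.37]
r [-0.1 -0.  -7.3] t [0.44 5.82 0.37]
r [-0.1 -0.  -7.3] t [2.03 5.61 0.37]
r [-0.1 -0.  -7.3] t [0.44 5.82 0.37]
r [-0.1 -0.  -7.3] t [ 0.44  5.81 -3.38]
```

step_arm(
  motion=[
    {"rx":0,"ry":0,"rz":-2,"tx":-1,"ty":0.5,"tz":-3,"claw":1.4},
    {"rx":0,"ry":0,"rz":-4,"tx":-4,"ty":2.5,"tz":-3.5,"claw":1.4},
    {"rx":0,"ry":0,"rz":-6,"tx":-8,"ty":4.5,"tz":-3.5,"claw":1.4},
    {"rx":0,"ry":0,"rz":-7.3,"tx":-11.5,"ty":6.5,"tz":-3.5,"claw":1.4},
    {"rx":0,"ry":0,"rz":-7.3,"tx":-13.7,"ty":7.64,"tz":-3.4,"claw":1.4},
    {"rx":0,"ry":0,"rz":-7.3,"tx":-13.7,"ty":7.64,"tz":-1.5,"claw":1.4},
    {"rx":0,"ry":0,"rz":-7.3,"tx":-13.7,"ty":7.64,"tz":0,"claw":1.4},
    {"rx":0,"ry":0,"rz":-7.3,"tx":-13.7,"ty":7.64,"tz":0.35,"claw":1.4},
    {"rx":0,"ry":0,"rz":-7.3,"tx":-13.7,"ty":7.64,"tz":0.35,"claw":1.4},
  ],
)

```text
time_s: 16.9
tool_pos: [0.473, -0.0888, 0.0224]
orientation: [-3.117, -0.38, 0.002]
force: [-0.4, 0.0, -0.0]
gripper_width: 0.0142
grip_force: 0.0
```

```bash
python3 - <<'E'
from look import *
look()
push(T['D'],W[0],far=33)
E
```

```text
scene white 673 deck [39.6 79.3] well [51.8 85. ]
scene white 1002 deck [ 32.3 -57. ] well [ 44.4 -52.5]
scene brown 331 deck [-16.3 -63.7] well [ -4.6 -59.2]
scene brown 326 deck [-57.4 -10.6] well [-46.1  -5.6]
top white 1353 deck [ 45.3 -26.2] well [ 47.4 -26.8]
top white 1356 deck [45.4 27.7] well [47.6 27.5]
top white 1369 deck [45.9 80.9] well [48.1 81.1]
top brown 1224 deck [-21.5  36.3] well [-19.9  36.2]
top brown 1220 deck [-13.4  72.3] well [-11.7  72.5]
dist 147.6 ang -3.2
t 17.0 loader [-132.6  -70.4] 0.0231 j [ 0.61  0.57 -0.58  2.09  0.53  0.62 -1.66]
r [-0.1 -0.   0. ] t [-0.07  0.05 -3.69]
r [-0.1 -0.   0. ] t [-0.07  0.06  0.06]
r [-0.1 -0.   0. ] t [0.95 0.06 0.06]
r [-0.1 -0.   0. ] t [14.21  0.07  0.06]
r [-0.1 -0.   0. ] t [15.81  0.07  0.06]
r [-0.1 -0.   0. ] t [14.21  0.07  0.06]
r [-0.1 -0.   0. ] t [14.21  0.06 -3.69]
```

C is in well 1. Pushing D now.

step_arm(
  motion=[
    {"rx":0,"ry":0,"rz":0,"tx":0.5,"ty":0.06,"tz":0.05,"claw":1.4},
    {"rx":0,"ry":0,"rz":0,"tx":1.0,"ty":0.06,"tz":0.05,"claw":1.4},
    {"rx":0,"ry":0,"rz":0,"tx":1.9,"ty":0.06,"tz":0.05,"claw":1.4},
    {"rx":0,"ry":0,"rz":0,"tx":3.1,"ty":0.06,"tz":0.05,"claw":1.4},
    {"rx":0,"ry":0,"rz":0,"tx":4.4,"ty":0.06,"tz":0.05,"claw":1.4},
    {"rx":0,"ry":0,"rz":0,"tx":5.7,"ty":0.06,"tz":0.05,"claw":1.4},
    {"rx":0,"ry":0,"rz":0,"tx":7,"ty":0.06,"tz":0.05,"claw":1.4},
    {"rx":0,"ry":0,"rz":0,"tx":8.3,"ty":0.06,"tz":0.05,"claw":1.4},
    {"rx":0,"ry":0,"rz":0,"tx":9.6,"ty":0.06,"tz":0.05,"claw":1.4},
    {"rx":0,"ry":0,"rz":0,"tx":10.9,"ty":0.06,"tz":0.05,"claw":1.4},
    {"rx":0,"ry":0,"rz":0,"tx":12.2,"ty":0.06,"tz":0.05,"claw":1.4},
    {"rx":0,"ry":0,"rz":0,"tx":13.3,"ty":0.06,"tz":0.05,"claw":1.4},
    {"rx":0,"ry":0,"rz":0,"tx":14.2,"ty":0.06,"tz":0.05,"claw":1.4},
    {"rx":0,"ry":0,"rz":0,"tx":14.7,"ty":0.06,"tz":0.05,"claw":1.4},
    {"rx":0,"ry":0,"rz":0,"tx":15.1,"ty":0.06,"tz":0.05,"claw":1.4},
    {"rx":0,"ry":0,"rz":0,"tx":15.4,"ty":0.06,"tz":0.05,"claw":1.4},
    {"rx":0,"ry":0,"rz":0,"tx":15.7,"ty":0.06,"tz":0.05,"claw":1.4},
    {"rx":0,"ry":0,"rz":0,"tx":15.8,"ty":0.06,"tz":0.05,"claw":1.4},
    {"rx":0,"ry":0,"rz":0,"tx":15.8,"ty":0.06,"tz":0.05,"claw":1.4},
    {"rx":0,"ry":0,"rz":0,"tx":14.8,"ty":0.06,"tz":-0.5,"claw":1.4},
  ],
)

```text
time_s: 19.0
tool_pos: [0.6172, -0.0545, 0.0276]
orientation: [-3.117, -0.378, 0.0]
force: [0.0, 0.1, 0.5]
gripper_width: 0.014
grip_force: 0.0
```

```bash
python3 - <<'E'
from look import *
look()
p,R,_=now();rel([])
# cover: pose from plate corners/rib, both views (scene corrected by the tablet-derived offset)
t0=load('top')
E
```

```text
scene white 553 deck [39.  81.5] well [51.2 87.2]
scene brown 631 deck [-15.5  71.1] well [-3.8 76.7]
scene brown 649 deck [-24.2  34.3] well [-12.5  39.6]
top white 822 deck [46.4 86.2] well [48.6 86.4]
top brown 1061 deck [-21.6  36.1] well [-20.  36.]
top brown 1127 deck [-13.4  72.9] well [-11.7  73.1]
t 19.1 loader [ 12.8 -80.2] 0.0283 j [ 0.46  0.74 -0.56  1.75  0.52  0.81 -1.69]
```

```bash
python3 - <<'E'
from pl import *
t=load('top')
Lp=[(167.9,216.1),(193.3,288.8)];Rp=[(189,208.7),(214.4,281.4)]
L=plane(t,Lp,.004)[:,:2]+OFF;R=plane(t,Rp,.013)[:,:2]+OFF;Rb=plane(t,Rp,.013)
ya=np.mean([np.arctan2(*(a[0]-a[1])[::-1]) for a in(L,R)]);print('long axis yaw',ya)
cy=np.array([-np.cos(ya),-np.sin(ya)]);cx=np.array([-np.sin(ya),np.cos(ya)])
print('x width',(L.mean(0)-R.mean(0))@cx, 'len',np.linalg.norm(R[0]-R[1]))
o1=L.mean(0)-cx*.044;o2=R.mean(0)+cx*.023
print('origin from lip',o1,'from near edge',o2)
rib=np.array([.4785,.3556])+OFF;print('rib',rib,'x in cover',[(rib-o)@cx for o in(o1,o2)],'y',[(rib-o)@cy for o in(o1,o2)])
E
```

```text
long axis yaw 0.37280852973234274
x width 0.06626754563600286 len 0.22710188616694676
origin from lip [0.47785296 0.35766504] from near edge [0.47500691 0.35733844]
rib [0.4798 0.3564] x in cover [np.float64(-0.0018873193160147098), np.float64(-0.002619773680011892)] y [np.float64(-0.0013525203030035269), np.float64(-0.004122033267880146)]
```

step_arm(
  motion=[
    {"rx":0,"ry":0,"rz":0,"tx":-1,"ty":0,"tz":-3,"claw":1.4},
    {"rx":0,"ry":0,"rz":-8,"tx":-2,"ty":-2,"tz":-7,"claw":2},
    {"rx":0,"ry":0,"rz":-16,"tx":-3,"ty":-6,"tz":-10,"claw":3},
    {"rx":0,"ry":0,"rz":-24,"tx":-4,"ty":-10,"tz":-11,"claw":4},
    {"rx":0,"ry":0,"rz":-32,"tx":-5,"ty":-14,"tz":-12,"claw":4},
    {"rx":0,"ry":0,"rz":-40,"tx":-5,"ty":-18,"tz":-12,"claw":4},
    {"rx":0,"ry":0,"rz":-48,"tx":-5,"ty":-22,"tz":-12,"claw":4},
    {"rx":0,"ry":0,"rz":-56,"tx":-5,"ty":-26,"tz":-12,"claw":4},
    {"rx":0,"ry":0,"rz":-64,"tx":-5,"ty":-30,"tz":-12,"claw":4},
    {"rx":0,"ry":0,"rz":-72,"tx":-5,"ty":-34,"tz":-12,"claw":4},
    {"rx":0,"ry":0,"rz":-80,"tx":-5,"ty":-36,"tz":-12,"claw":4},
    {"rx":0,"ry":0,"rz":-88,"tx":-5,"ty":-38,"tz":-12,"claw":4},
    {"rx":0,"ry":0,"rz":-96,"tx":-5,"ty":-40,"tz":-12,"claw":4},
    {"rx":0,"ry":0,"rz":-104,"tx":-5,"ty":-40,"tz":-12,"claw":4},
    {"rx":0,"ry":0,"rz":-112,"tx":-5,"ty":-40,"tz":-12,"claw":4},
    {"rx":0,"ry":0,"rz":-120,"tx":-5,"ty":-40,"tz":-12,"claw":4},
    {"rx":0,"ry":0,"rz":-128,"tx":-5,"ty":-40,"tz":-12,"claw":4},
    {"rx":0,"ry":0,"rz":-136,"tx":-5,"ty":-40,"tz":-12,"claw":4},
    {"rx":0,"ry":0,"rz":-144,"tx":-5,"ty":-40,"tz":-12,"claw":4},
  ],
)

```text
time_s: 21.0
tool_pos: [0.4732, 0.3208, 0.1482]
orientation: [0.596, 3.084, -0.0]
force: [-0.9, -0.4, 0.1]
gripper_width: 0.0403
grip_force: 0.0
```

```bash
cat >> pl.py <<'E'
def toolpose(o,cR,h=.0185):
    "TCP pose for cover origin o (world), cover rotation cR; tool x=cover y, y=cover x, z=-cover z"
    return o+cR.apply([0,0,h]), cR*Rn.from_matrix([[0,1,0],[1,0,0],[0,0,-1]])
E
python3 - <<'E'
from look import *
look()
cR=Rn.from_euler('z',.3728+np.pi/2)
o=np.array([.4785,.3578,0])
a=toolpose(o+[0,0,.07],cR);b=toolpose(o,cR)
rel([a,b])
E
```

```text
scene white 928 deck [35.7 74.7] well [47.8 80.4]
scene white 955 deck [35.1 20.5] well [47.2 25.7]
scene white 967 deck [ 34.9 -33.5] well [ 47.  -28.8]
scene white 941 deck [ 34.2 -86.1] well [ 46.3 -81.8]
scene brown 665 deck [-14.1  71.2] well [-2.4 76.8]
scene brown 699 deck [-22.3  35.2] well [-10.6  40.5]
top white 786 deck [  40.4 -100.7] well [  42.5 -101.8]
top white 1385 deck [ 45.2 -79.7] well [ 47.3 -80.7]
top white 1366 deck [ 45.3 -26.1] well [ 47.4 -26.7]
top white 489 deck [ 26.  -56.5] well [ 28.  -57.4]
top white 1387 deck [45.4 27.8] well [47.5 27.6]
top white 1392 deck [45.9 80.9] well [48.  81.1]
top brown 1229 deck [-21.5  36.3] well [-19.8  36.2]
top brown 1225 deck [-13.4  72.3] well [-11.7  72.5]
t 21.1 loader [-13.1 321.6] 0.1479 j [ 0.22  0.79 -1.24  1.81  0.82  1.17 -0.11]
r [  0.   -0.  -43.5] t [0.88 3.62 5.94]
r [  0.   -0.  -43.5] t [ 0.87  3.62 12.94]
```

All four white tablets are in their wells and the brown ones are on the deck. Next is grasping the cover.

step_arm(
  motion=[
    {"rx":0,"ry":0,"rz":-8,"tx":0.4,"ty":2,"tz":1,"claw":4},
    {"rx":0,"ry":0,"rz":-16,"tx":0.9,"ty":3.6,"tz":3,"claw":4},
    {"rx":0,"ry":0,"rz":-24,"tx":0.9,"ty":3.6,"tz":5,"claw":4},
    {"rx":0,"ry":0,"rz":-32,"tx":0.9,"ty":3.6,"tz":6,"claw":4},
    {"rx":0,"ry":0,"rz":-40,"tx":0.9,"ty":3.6,"tz":7,"claw":4},
    {"rx":0,"ry":0,"rz":-43.5,"tx":0.9,"ty":3.6,"tz":8,"claw":4},
    {"rx":0,"ry":0,"rz":-43.5,"tx":0.88,"ty":3.62,"tz":8,"claw":4},
    {"rx":0,"ry":0,"rz":-43.5,"tx":0.88,"ty":3.62,"tz":8,"claw":4},
  ],
)

```text
time_s: 21.9
tool_pos: [0.4786, 0.3582, 0.0683]
orientation: [0.575, -3.088, -0.001]
force: [-0.3, -0.2, -0.1]
gripper_width: 0.0398
grip_force: 0.0
```

```bash
python3 - <<'E'
from look import *
cR=Rn.from_euler('z',.3728+np.pi/2)
o=np.array([.4785,.3578,0]);rel([toolpose(o,cR)])
s=grab('scene');t=grab('top')
p,R,_=now();print(proj(s,[p,p*[1,1,0]+[0,0,.04]]),proj(t,[p]))
b=cv2.resize(s['frame'][150:250,170:300],None,fx=4,fy=4,interpolation=cv2.INTER_CUBIC)
cv2.imwrite('pics/c4.png',b[...,::-1])
E
```

```text
t 21.9 loader [  3.1 355.7] 0.0683 j [ 0.13  1.   -1.24  1.78  1.04  1.18  0.49]
r [ 0.  -0.  -0.3] t [ 0.02 -0.04  4.98]
[[221.53062965 196.05922649]
 [222.24475104 202.59853142]] [[188.39972701 243.62144076]]
```

View pics/c4.png

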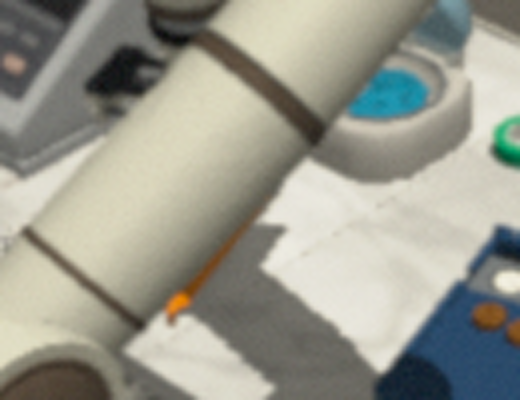

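The view shows the arm hiding the cover; only its near leg is visible, at (175,305) in the crop. I'll descend and close on the rib while watching the forces.

step_arm(
  motion=[
    {"rx":0,"ry":0,"rz":0,"tx":0,"ty":-0.04,"tz":2,"claw":4},
    {"rx":0,"ry":0,"rz":0,"tx":0,"ty":-0.04,"tz":3.5,"claw":4},
    {"rx":0,"ry":0,"rz":0,"tx":0,"ty":-0.04,"tz":4.5,"claw":4},
    {"rx":0,"ry":0,"rz":0,"tx":0,"ty":-0.04,"tz":4.9,"claw":4},
    {"rx":0,"ry":0,"rz":0,"tx":0,"ty":-0.04,"tz":4.9,"claw":4},
  ],
)

```text
time_s: 22.5
tool_pos: [0.4781, 0.3577, 0.0182]
orientation: [0.581, -3.086, -0.0]
force: [-0.0, 0.6, -0.9]
gripper_width: 0.04
grip_force: 0.0
```

step_arm(
  motion=[
    {"rx":0,"ry":0,"rz":0,"tx":0,"ty":0,"tz":0,"claw":3},
    {"rx":0,"ry":0,"rz":0,"tx":0,"ty":0,"tz":0,"claw":2.4},
    {"rx":0,"ry":0,"rz":0,"tx":0,"ty":0,"tz":0,"claw":1.8},
    {"rx":0,"ry":0,"rz":0,"tx":0,"ty":0,"tz":0,"claw":1.2},
    {"rx":0,"ry":0,"rz":0,"tx":0,"ty":0,"tz":0,"claw":0.5},
    {"rx":0,"ry":0,"rz":0,"tx":0,"ty":0,"tz":0,"claw":0.5},
    {"rx":0,"ry":0,"rz":0,"tx":0,"ty":0,"tz":0,"claw":0.5},
  ],
)

```text
time_s: 23.2
tool_pos: [0.4789, 0.3581, 0.0194]
orientation: [-0.581, 3.087, 0.001]
force: [0.0, -1.1, 1.7]
gripper_width: 0.0115
grip_force: 30.0
```

```bash
python3 - <<'E'
from pl import *
rel([])
E
```

```text
t 23.2 loader [  3.4 355.5] 0.0194 j [ 0.1   1.06 -1.18  1.8   1.11  1.13  0.46]
```

```bash
python3 - <<'E'
from pl import *
o=lambda x,z:np.r_[L2W(x,0),z/1000]
f=lambda x,z,tl:toolpose(o(x,z),Rn.from_euler('z',YAW)*Rn.from_euler('y',np.radians(tl)),.019)
rel([f(0,110,0),f(20,90,15),f(30,70,30)])
E
```

```text
t 23.2 loader [  3.4 355.5] 0.0194 j [ 0.1   1.06 -1.18  1.8   1.11  1.13  0.46]
r [ 0.  -0.  94.2] t [  2.96 -35.42 -10.98]
r [11.5 12.3 93.7] t [  0.48 -35.61  -8.91]
r [22.9 24.6 91.9] t [ -0.97 -35.71  -6.72]
```

step_arm(
  motion=[
    {"rx":0,"ry":0,"rz":0,"tx":0,"ty":0,"tz":-1,"claw":0.5},
    {"rx":0,"ry":0,"rz":0,"tx":0,"ty":0,"tz":-3,"claw":0.5},
    {"rx":0,"ry":0,"rz":0,"tx":0,"ty":-0.5,"tz":-6,"claw":0.5},
    {"rx":0,"ry":0,"rz":3,"tx":0,"ty":-2,"tz":-9,"claw":0.5},
    {"rx":0,"ry":0,"rz":9,"tx":0.3,"ty":-4.5,"tz":-11,"claw":0.5},
    {"rx":0,"ry":0,"rz":16,"tx":0.6,"ty":-7.5,"tz":-11,"claw":0.5},
    {"rx":0,"ry":0,"rz":23,"tx":0.9,"ty":-10.5,"tz":-11,"claw":0.5},
    {"rx":0,"ry":0,"rz":30,"tx":1.2,"ty":-13.5,"tz":-11,"claw":0.5},
    {"rx":0,"ry":0,"rz":37,"tx":1.5,"ty":-16.5,"tz":-11,"claw":0.5},
    {"rx":0,"ry":0,"rz":44,"tx":1.8,"ty":-19.5,"tz":-11,"claw":0.5},
    {"rx":0,"ry":0,"rz":51,"tx":2.1,"ty":-22.5,"tz":-11,"claw":0.5},
    {"rx":0,"ry":0,"rz":58,"tx":2.4,"ty":-25.5,"tz":-11,"claw":0.5},
    {"rx":0,"ry":0,"rz":65,"tx":2.7,"ty":-28.5,"tz":-11,"claw":0.5},
    {"rx":0,"ry":0,"rz":72,"tx":2.96,"ty":-31,"tz":-11,"claw":0.5},
    {"rx":0,"ry":0,"rz":79,"tx":2.96,"ty":-33,"tz":-11,"claw":0.5},
    {"rx":0,"ry":0,"rz":86,"tx":2.96,"ty":-34.8,"tz":-11,"claw":0.5},
    {"rx":0,"ry":0,"rz":92,"tx":2.96,"ty":-35.4,"tz":-11,"claw":0.5},
    {"rx":0,"ry":0,"rz":94.2,"tx":2.96,"ty":-35.4,"tz":-11,"claw":0.5},
    {"rx":0,"ry":0,"rz":94.2,"tx":2.96,"ty":-35.4,"tz":-11,"claw":0.5},
    {"rx":0,"ry":0,"rz":94.2,"tx":2.96,"ty":-35.4,"tz":-11,"claw":0.5},
  ],
)

```text
time_s: 25.2
tool_pos: [0.5799, 0.018, 0.1299]
orientation: [1.863, 2.529, 0.001]
force: [0.9, 0.1, -1.0]
gripper_width: 0.012
grip_force: 30.0
```

```bash
python3 - <<'E'
from look import *
rel([])
s=grab('scene');t=grab('top')
p,R,_=now()
# expected cover end points in the pictures (plate ends/legs) from TCP pose
o,cR=p+R.apply([0,0,.019]),R*Rn.from_matrix([[0,1,0],[1,0,0],[0,0,-1]])
pts=np.array([(-14,121,15),(-14,-121,15),(-23,108,15),(-23,-108,15),(30,108,15),(30,-108,15)])/1000
X=o+cR.apply(pts);print(proj(t,X).round(1).tolist(),proj(s,X).round(1).tolist())
a=cv2.resize(t['frame'][165:275,250:380],None,fx=3,fy=3,interpolation=cv2.INTER_CUBIC)
b=cv2.resize(s['frame'][165:275,250:380],None,fx=3,fy=3,interpolation=cv2.INTER_CUBIC)
cv2.imwrite('pics/c5.png',np.hstack([a,b])[...,::-1])
E
```

```text
t 25.2 loader [0.1 0.7] 0.1299 j [ 0.69  0.73 -1.08  1.8   0.73  1.07 -0.36]
[[268.9, 223.3], [354.8, 198.2], [274.5, 225.1], [351.2, 202.7], [269.1, 206.5], [345.5, 184.3]] [[277.8, 202.0], [345.4, 220.3], [280.2, 204.4], [340.6, 220.8], [287.0, 195.9], [346.5, 211.7]]
```

View pics/c5.png

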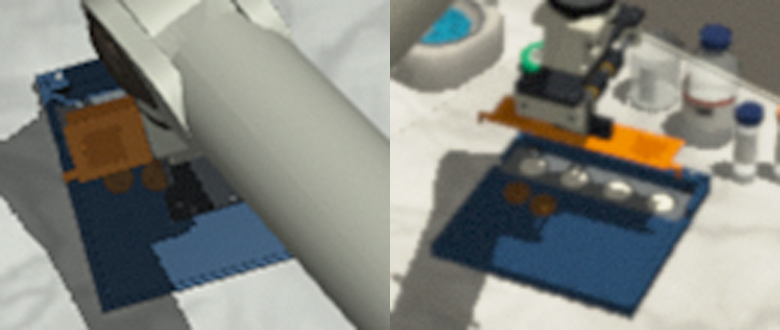

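The cover hangs level over the wells. In the scene view its left leg tip is at about (281,204) and the right at (348,223). It looks shifted a few mm to the right along its length, so I'll measure that.

```bash
python3 - <<'E'
from m import *
from pl import *
p,R,_=now();o,cR=p+R.apply([0,0,.019]),R*Rn.from_matrix([[0,1,0],[1,0,0],[0,0,-1]])
for n,roi,SH in(('top',(255,165,372,275),OFF),('scene',(265,180,365,240),OFF-[.003,.0018])):
    f=load(n);U=up(f,roi,4).astype(int);m=((U[...,0]-U[...,2]>60)&(U[...,0]>90)).astype(np.uint8)
    k,l,st,c=cv2.connectedComponentsWithStats(m)
    for i in range(1,k):
        if st[i,4]<150: continue
        ys,xs=np.nonzero(l==i);P=plane(f,topx(np.c_[xs,ys],roi),o[2]+.013);P[:,:2]+=SH
        q=cR.inv().apply(P-o)*1000
        print(n,st[i,4],'y',np.percentile(q[:,1],[0,1,99,100]).round(1),'x',np.percentile(q[:,0],[0,1,99,100]).round(1))
E
```

```text
top 8823 y [ 35.7  37.1 109.6 116.5] x [-23.1 -21.8  38.6  40.2]
scene 7714 y [-126.5 -120.6  103.8  114. ] x [-26.  -23.7  34.3  36.5]
```

```bash
python3 - <<'E'
from m import *
from pl import *
o=np.array([.4789,.3581,0]);cR=Rn.from_euler('z',.3728+np.pi/2)
for n,roi,SH in(('top',(158,190,227,300),OFF),('scene',(192,175,255,240),OFF-[.003,.0018])):
    f=load(n);f['frame']=cv2.imread(f'pics/{n}0.png')[...,::-1].copy();U=up(f,roi,4).astype(int);m=((U[...,0]-U[...,2]>60)&(U[...,0]>90)).astype(np.uint8)
    k,l,st,c=cv2.connectedComponentsWithStats(m)
    for i in range(1,k):
        if st[i,4]<500: continue
        ys,xs=np.nonzero(l==i);px=topx(np.c_[xs,ys],roi);P=plane(f,px,.013);P[:,:2]+=SH
        q=cR.inv().apply(P-o)*1000
        print(n,st[i,4],'y',np.percentile(q[:,1],[0,1,99,100]).round(1),'x',np.percentile(q[:,0],[0,1,99,100]).round(1))
        for a,b in((-20,-16),(-5,5),(10,20)):
            w=q[(q[:,0]>a)&(q[:,0]<b)];print('  x',a,b,'y ends',w[:,1].min().round(1),w[:,1].max().round(1))
    rib=(U.max(2)<75).astype(np.uint8);k,l,st,c=cv2.connectedComponentsWithStats(rib)
    for i in range(1,k):
        if st[i,4]<300: continue
        ys,xs=np.nonzero(l==i);px=topx(np.c_[xs,ys],roi);P=plane(f,px,.035);P[:,:2]+=SH
        q=cR.inv().apply(P-o)*1000;print('rib',n,st[i,4],q.min(0).round(1),q.max(0).round(1))
E
```

```text
top 24566 y [-124.2 -110.3  105.4  119.1] x [-22.9 -21.9  41.4  42.4]
  x -20 -16 y ends -123.4 119.0
  x -5 5 y ends -110.9 105.8
  x 10 20 y ends -110.9 105.8
rib top 309 [ -89.9 -141.8   35. ] [ -26.4 -116.8   35. ]
rib top 1860 [ -8.4 -36.5  35. ] [ 6.5 34.1 35. ]
scene 9501 y [-126.8 -115.9  111.1  121.6] x [-25.  -24.1  38.1  39.5]
  x -20 -16 y ends -124.2 121.6
  x -5 5 y ends -116.4 108.2
  x 10 20 y ends -116.0 109.4
rib scene 858 [-13.8 -35.8  35. ] [ 3.9 47.8 35. ]
rib scene 550 [53.7 47.9 35. ] [80.5 99.4 35. ]
```

```bash
cat >> pl.py <<'E'
YO=4.5
def cov(x,z,tl,y=None): return toolpose(np.r_[L2W(x,YO if y is None else y),z/1000],Rn.from_euler('z',YAW)*Rn.from_euler('y',np.radians(tl)),.019)
E
python3 - <<'E'
from pl import *
rel([cov(0,110,0),cov(10,95,10),cov(20,80,20),cov(28,65,30)])
E
```

```text
t 25.3 loader [-0.   0.7] 0.1294 j [ 0.69  0.73 -1.08  1.8   0.73  1.07 -0.36]
r [ 0.  -0.   0.2] t [0.38 0.   0.04]
r [10.  -0.   0.2] t [0.38 1.33 1.57]
r [20.  -0.   0.2] t [0.37 2.65 3.16]
r [30.   0.   0.2] t [0.37 3.75 4.8 ]
```

step_arm(
  motion=[
    {"rx":0,"ry":0,"rz":0.2,"tx":0.2,"ty":0,"tz":0,"claw":0.5},
    {"rx":5,"ry":0,"rz":0.2,"tx":0.38,"ty":0.6,"tz":0.8,"claw":0.5},
    {"rx":10,"ry":0,"rz":0.2,"tx":0.38,"ty":1.33,"tz":1.57,"claw":0.5},
    {"rx":15,"ry":0,"rz":0.2,"tx":0.38,"ty":2,"tz":2.4,"claw":0.5},
    {"rx":20,"ry":0,"rz":0.2,"tx":0.37,"ty":2.65,"tz":3.16,"claw":0.5},
    {"rx":25,"ry":0,"rz":0.2,"tx":0.37,"ty":3.2,"tz":4,"claw":0.5},
    {"rx":30,"ry":0,"rz":0.2,"tx":0.37,"ty":3.75,"tz":4.8,"claw":0.5},
    {"rx":30,"ry":0,"rz":0.2,"tx":0.37,"ty":3.75,"tz":4.8,"claw":0.5},
    {"rx":30,"ry":0,"rz":0.2,"tx":0.37,"ty":3.75,"tz":4.8,"claw":0.5},
  ],
)

```text
time_s: 26.2
tool_pos: [0.6142, 0.0333, 0.0798]
orientation: [-1.646, -2.225, 0.595]
force: [0.4, -0.5, -1.8]
gripper_width: 0.0118
grip_force: 30.0
```

```bash
cat > ck.py <<'E'
from m import *
from pl import *
def ck():
    p,R,_=now();o,cR=p+R.apply([0,0,.019]),R*Rn.from_matrix([[0,1,0],[1,0,0],[0,0,-1]])
    l0=W2L(o);print('cover by TCP: loader',l0.round(1),(o[2]*1000).round(1),'tilt',np.degrees(np.arccos(cR.as_matrix()[2,2])).round(1),'force',np.round(_['force'],1))
    for n,roi,SH in(('top',(255,165,372,275),OFF),('scene',(265,180,365,250),OFF-[.003,.0018])):
        f=grab(n);U=up(f,roi,4).astype(int);m=((U[...,0]-U[...,2]>75)&(U[...,0]>100)).astype(np.uint8)
        k,l,st,c=cv2.connectedComponentsWithStats(m)
        for i in range(1,k):
            if st[i,4]<400: continue
            ys,xs=np.nonzero(l==i);C,d=ray(f,topx(np.c_[xs,ys],roi));C=C+np.r_[SH,0]
            nrm=cR.apply([0,0,1]);P0=o+nrm*.013;P=C+d*((P0-C)@nrm/(d@nrm))[:,None]
            q=cR.inv().apply(P-o)*1000
            w=q[(q[:,0]>-17)&(q[:,0]<-11)]
            print(n,st[i,4],'y',np.percentile(q[:,1],[0,.5,99.5,100]).round(1),'leg rows',[w[:,1].min().round(1),w[:,1].max().round(1)] if len(w) else '','x',np.percentile(q[:,0],[0,1,99,100]).round(1))
E
python3 - <<'E'
from ck import *
ck();rel([cov(38,42,30)])
E
```

```text
cover by TCP: loader [27.9  5.3] 63.3 tilt 30.0 force [ 0.4 -0.5 -1.8]
top 2514 y [-80.1 -78.9 -44.3 -43.1] leg rows [np.float64(-79.1), np.float64(-44.1)] x [-25.1 -24.2  32.4  33.9]
top 3578 y [ 37.1  38.2 116.2 117.7] leg rows [np.float64(38.5), np.float64(117.7)] x [-27.1 -24.   29.7  31.5]
scene 3286 y [-141.4 -137.4  116.7  121. ] leg rows [np.float64(-124.2), np.float64(116.6)] x [-82.6 -63.2  43.   47.1]
t 26.3 loader [37.4  4. ] 0.0819 j [ 0.3   1.09 -0.87  1.22  0.67  1.69 -0.27]
r [ 0.1 -0.  -0.1] t [0.05 2.04 1.53]
```

```bash
sed -i 's/^YO=.*/YO=3.7/' pl.py; python3 - <<'E'
from pl import *
rel([cov(33,52,30),cov(38,42,30),cov(44,38,30),cov(50,33,30)])
E
```

```text
t 26.3 loader [37.4  4. ] 0.0819 j [ 0.3   1.09 -0.87  1.22  0.67  1.69 -0.27]
r [ 0.1 -0.  -0.1] t [-0.03  1.11  0.91]
r [ 0.1 -0.  -0.1] t [-0.03  2.04  1.53]
r [ 0.1 -0.  -0.1] t [-0.03  2.76  1.58]
r [ 0.1 -0.  -0.1] t [-0.03  3.53  1.71]
```

step_arm(
  motion=[
    {"rx":0,"ry":0,"rz":0,"tx":-0.05,"ty":0.6,"tz":0.5,"claw":0.5},
    {"rx":0,"ry":0,"rz":0,"tx":-0.05,"ty":1.1,"tz":0.9,"claw":0.5},
    {"rx":0,"ry":0,"rz":0,"tx":-0.05,"ty":1.6,"tz":1.25,"claw":0.5},
    {"rx":0,"ry":0,"rz":0,"tx":-0.05,"ty":2.04,"tz":1.53,"claw":0.5},
    {"rx":0,"ry":0,"rz":0,"tx":-0.05,"ty":2.04,"tz":1.53,"claw":0.5},
    {"rx":0,"ry":0,"rz":0,"tx":-0.05,"ty":2.04,"tz":1.53,"claw":0.5},
  ],
)

```text
time_s: 26.9
tool_pos: [0.6242, 0.0346, 0.0572]
orientation: [-1.648, -2.225, 0.597]
force: [-0.4, -0.2, -1.6]
gripper_width: 0.0118
grip_force: 30.0
```

```bash
python3 - <<'E'
from ck import *
ck();rel([cov(38,42,30),cov(44,38,30),cov(50,33,30)])
b=cv2.resize(load('scene')['frame'][180:250,265:365],None,fx=6,fy=6,interpolation=cv2.INTER_CUBIC)
cv2.imwrite('pics/c6.png',b[...,::-1])
E
```

```text
cover by TCP: loader [37.8  3.6] 40.8 tilt 30.0 force [-0.4 -0.2 -1.6]
top 2346 y [-79.8 -78.3 -44.  -43. ] leg rows [np.float64(-78.3), np.float64(-43.6)] x [-25.1 -24.2  32.3  33.6]
top 3317 y [ 37.5  38.4 116.1 117.3] leg rows [np.float64(38.3), np.float64(117.3)] x [-28.2 -24.6  29.7  30.8]
scene 3323 y [-138.8 -134.6  114.5  118.5] leg rows [np.float64(-125.3), np.float64(116.5)] x [-77.3 -56.7  42.   45.6]
t 27.0 loader [47.5  3.5] 0.0576 j [ 0.28  1.13 -0.85  1.19  0.69  1.68 -0.26]
r [ 0.  -0.1 -0.1] t [ 0.02 -0.04 -0.07]
r [ 0.  -0.1 -0.1] t [ 0.02  0.68 -0.03]
r [ 0.  -0.1 -0.1] t [0.02 1.45 0.11]
```

View pics/c6.png

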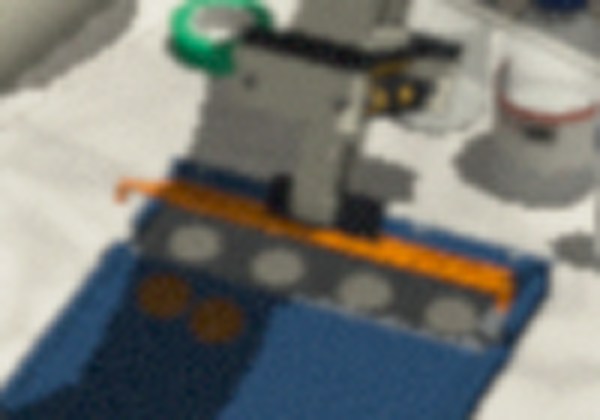

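The picture shows the tilted cover in line with the block, with its lip edge just in front of the ledge. All four tablets are visible in the wells beneath. Now I slide the lip under the ledge.

step_arm(
  motion=[
    {"rx":0,"ry":0,"rz":0,"tx":0,"ty":0.3,"tz":-0.04,"claw":0.5},
    {"rx":0,"ry":0,"rz":0,"tx":0,"ty":0.68,"tz":-0.03,"claw":0.5},
    {"rx":0,"ry":0,"rz":0,"tx":0,"ty":0.95,"tz":0.02,"claw":0.5},
    {"rx":0,"ry":0,"rz":0,"tx":0,"ty":1.2,"tz":0.06,"claw":0.5},
    {"rx":0,"ry":0,"rz":0,"tx":0,"ty":1.45,"tz":0.11,"claw":0.5},
    {"rx":0,"ry":0,"rz":0,"tx":0,"ty":1.45,"tz":0.11,"claw":0.5},
    {"rx":0,"ry":0,"rz":0,"tx":0,"ty":1.45,"tz":0.11,"claw":0.5},
  ],
)

```text
time_s: 27.7
tool_pos: [0.6358, 0.038, 0.0491]
orientation: [-1.648, -2.225, 0.597]
force: [-0.4, 0.2, -1.7]
gripper_width: 0.0118
grip_force: 30.0
```

```bash
python3 - <<'E'
from ck import *
ck();rel([cov(50,33,30),cov(49,30,24),cov(49,26,18),cov(48,20,12),cov(48,16,6),cov(47,8,0)])
E
```

```text
cover by TCP: loader [49.9  3.4] 32.7 tilt 30.0 force [-0.4  0.2 -1.7]
top 1948 y [-74.5 -73.2 -43.4 -42.4] leg rows [np.float64(-73.2), np.float64(-43.2)] x [-25.2 -24.3  31.7  33.1]
top 3025 y [ 37.5  38.3 116.5 117.9] leg rows [np.float64(38.0), np.float64(117.9)] x [-28.2 -24.4  29.4  30.7]
scene 3145 y [-135.4 -131.3  115.2  119.2] leg rows [np.float64(-123.9), np.float64(116.3)] x [-73.1 -53.4  39.3  42.7]
t 27.8 loader [59.4  3.3] 0.0493 j [ 0.26  1.15 -0.85  1.15  0.7   1.68 -0.25]
r [-0.  -0.1 -0.1] t [ 0.04  0.   -0.02]
r [-6.  -0.  -0.1] t [ 0.04 -0.13  0.3 ]
r [-12.   -0.   -0.1] t [ 0.04 -0.13  0.68]
r [-18.   -0.   -0.1] t [ 0.04 -0.11  1.3 ]
r [-24.   -0.   -0.1] t [ 0.04 -0.09  1.72]
r [-30.   -0.   -0.1] t [0.04 0.04 2.55]
```

No contact force, and the lip is under the ledge (x about 87, z about 14). Swinging the near edge shut.

step_arm(
  motion=[
    {"rx":-3,"ry":0,"rz":0,"tx":0.02,"ty":-0.07,"tz":0.15,"claw":0.5},
    {"rx":-6,"ry":0,"rz":0,"tx":0.03,"ty":-0.13,"tz":0.3,"claw":0.5},
    {"rx":-9,"ry":0,"rz":0,"tx":0.03,"ty":-0.13,"tz":0.5,"claw":0.5},
    {"rx":-12,"ry":0,"rz":0,"tx":0.03,"ty":-0.13,"tz":0.68,"claw":0.5},
    {"rx":-15,"ry":0,"rz":0,"tx":0.03,"ty":-0.12,"tz":1,"claw":0.5},
    {"rx":-18,"ry":0,"rz":0,"tx":0.03,"ty":-0.11,"tz":1.3,"claw":0.5},
    {"rx":-18,"ry":0,"rz":0,"tx":0.03,"ty":-0.11,"tz":1.3,"claw":0.5},
  ],
)

```text
time_s: 28.5
tool_pos: [0.6273, 0.0347, 0.039]
orientation: [-1.79, -2.416, 0.256]
force: [-0.4, 0.1, -1.4]
gripper_width: 0.0117
grip_force: 30.0
```

```bash
python3 - <<'E'
from ck import *
ck();rel([cov(48,20,12),cov(48,18,9),cov(48,16,6),cov(47.5,12,3),cov(47,8,0)])
E
```

```text
cover by TCP: loader [46.4  2.7] 20.4 tilt 12.1 force [-0.4  0.1 -1.4]
top 1272 y [-63.9 -63.  -36.3 -35.8] leg rows [np.float64(-62.5), np.float64(-35.8)] x [-24.2 -23.4  21.1  23.1]
top 3984 y [ 31.8  33.2 116.1 118.4] leg rows [np.float64(31.9), np.float64(118.4)] x [-21.9 -21.   29.1  30.2]
scene 5791 y [-127.3 -122.9  104.5  109.8] leg rows [np.float64(-125.3), np.float64(109.8)] x [-30.9 -24.7  35.7  37.7]
t 28.6 loader [51.8  3. ] 0.039 j [ 0.44  0.99 -0.92  1.51  0.77  1.28 -0.35]
r [-0.1  0.  -0.2] t [0.07 0.02 0.04]
r [-3.1  0.  -0.2] t [ 0.07 -0.03  0.23]
r [-6.1  0.  -0.2] t [ 0.07 -0.09  0.44]
r [-9.1  0.  -0.2] t [ 0.07 -0.15  0.85]
r [-12.1   0.   -0.2] t [ 0.07 -0.22  1.27]
```

step_arm(
  motion=[
    {"rx":-1.5,"ry":0,"rz":0,"tx":0.04,"ty":0,"tz":0.12,"claw":0.5},
    {"rx":-3,"ry":0,"rz":0,"tx":0.07,"ty":-0.03,"tz":0.23,"claw":0.5},
    {"rx":-4.5,"ry":0,"rz":0,"tx":0.07,"ty":-0.06,"tz":0.33,"claw":0.5},
    {"rx":-6,"ry":0,"rz":0,"tx":0.07,"ty":-0.09,"tz":0.44,"claw":0.5},
    {"rx":-7.5,"ry":0,"rz":0,"tx":0.07,"ty":-0.12,"tz":0.65,"claw":0.5},
    {"rx":-9,"ry":0,"rz":0,"tx":0.07,"ty":-0.15,"tz":0.85,"claw":0.5},
    {"rx":-9,"ry":0,"rz":0,"tx":0.07,"ty":-0.15,"tz":0.85,"claw":0.5},
  ],
)

```text
time_s: 29.3
tool_pos: [0.625, 0.0356, 0.0303]
orientation: [-1.851, -2.498, 0.068]
force: [-0.1, -0.4, -0.4]
gripper_width: 0.0114
grip_force: 30.0
```

```bash
python3 - <<'E'
from ck import *
ck();rel([cov(47.5,12,3),cov(47,10,1.5),cov(47,8,0)])
E
```

```text
cover by TCP: loader [47.4  4.3] 11.3 tilt 3.1 force [-0.1 -0.4 -0.4]
top 4086 y [ 31.8  36.1 113.3 115.8] leg rows [np.float64(37.5), np.float64(115.8)] x [-21.7 -21.   29.9  31.8]
scene 6735 y [-125.9 -122.1  108.6  113.7] leg rows [np.float64(-125.7), np.float64(113.7)] x [-25.1 -23.9  34.5  36.5]
t 29.4 loader [49.2  4.3] 0.0307 j [ 0.52  0.93 -0.94  1.67  0.84  1.06 -0.42]
r [-0.1  0.  -0.1] t [-0.06 -0.07 -0.03]
r [-1.6  0.  -0.1] t [-0.07 -0.16  0.17]
r [-3.1  0.  -0.1] t [-0.07 -0.2   0.38]
```

step_arm(
  motion=[
    {"rx":-1.5,"ry":0,"rz":0,"tx":0,"ty":-0.12,"tz":0.17,"claw":0.5},
    {"rx":-3,"ry":0,"rz":0,"tx":0,"ty":-0.17,"tz":0.36,"claw":0.5},
    {"rx":-3,"ry":0,"rz":0,"tx":0,"ty":-0.17,"tz":0.4,"claw":0.5},
    {"rx":-3,"ry":0,"rz":0,"tx":0,"ty":-0.17,"tz":0.4,"claw":0.5},
  ],
)

```text
time_s: 29.8
tool_pos: [0.6239, 0.0353, 0.0268]
orientation: [-1.87, -2.524, 0.001]
force: [-0.2, -0.1, -1.6]
gripper_width: 0.0117
grip_force: 30.0
```

```bash
python3 - <<'E'
from ck import *
ck()
E
```

```text
cover by TCP: loader [47.2  4.3] 7.8 tilt 0.1 force [-0.2 -0.1 -1.6]
top 4231 y [ 37.5  38.2 113.  115.7] leg rows [np.float64(37.9), np.float64(115.7)] x [-22.  -21.2  30.1  31.6]
scene 6694 y [-125.4 -121.2  106.2  113.8] leg rows [np.float64(-125.4), np.float64(113.8)] x [-24.5 -23.3  34.4  36.1]
```

step_arm(
  motion=[
    {"rx":0,"ry":0,"rz":0,"tx":0,"ty":0,"tz":0,"claw":1.6},
    {"rx":0,"ry":0,"rz":0,"tx":0,"ty":0,"tz":0,"claw":2.2},
    {"rx":0,"ry":0,"rz":0,"tx":0,"ty":0,"tz":0,"claw":2.6},
    {"rx":0,"ry":0,"rz":0,"tx":0,"ty":0,"tz":0,"claw":2.6},
    {"rx":0,"ry":0,"rz":0,"tx":0,"ty":0,"tz":-1,"claw":2.6},
    {"rx":0,"ry":0,"rz":0,"tx":0,"ty":0,"tz":-3,"claw":2.6},
    {"rx":0,"ry":0,"rz":0,"tx":0,"ty":0,"tz":-6,"claw":2.6},
    {"rx":0,"ry":0,"rz":0,"tx":0,"ty":0,"tz":-10,"claw":2.6},
    {"rx":0,"ry":0,"rz":0,"tx":-5,"ty":-3,"tz":-14,"claw":2.6},
    {"rx":0,"ry":0,"rz":0,"tx":-10,"ty":-6,"tz":-16,"claw":2.6},
    {"rx":0,"ry":0,"rz":0,"tx":-15,"ty":-8,"tz":-16,"claw":2.6},
    {"rx":0,"ry":0,"rz":0,"tx":-20,"ty":-10,"tz":-16,"claw":2.6},
    {"rx":0,"ry":0,"rz":0,"tx":-25,"ty":-10,"tz":-16,"claw":2.6},
    {"rx":0,"ry":0,"rz":0,"tx":-30,"ty":-10,"tz":-16,"claw":2.6},
    {"rx":0,"ry":0,"rz":0,"tx":-34,"ty":-10,"tz":-16,"claw":2.6},
    {"rx":0,"ry":0,"rz":0,"tx":-34,"ty":-10,"tz":-16,"claw":2.6},
  ],
)

```text
time_s: 31.5
tool_pos: [0.6266, -0.3258, 0.1885]
orientation: [1.877, 2.516, -0.002]
force: [-0.6, 0.1, 0.8]
gripper_width: 0.0258
grip_force: 0.0
```

```bash
python3 - <<'E'
from m import *
from pl import *
print(now()[2]['force'],now()[0])
o=np.r_[L2W(47,0),.007];cR=Rn.from_euler('z',YAW)
for n,roi,SH in(('top',(255,165,372,275),OFF),('scene',(265,180,365,250),OFF-[.003,.0018])):
    f=grab(n);U=up(f,roi,4).astype(int);m=((U[...,0]-U[...,2]>90)&(U[...,0]>120)).astype(np.uint8)
    k,l,st,c=cv2.connectedComponentsWithStats(m);i=1+np.argmax(st[1:,4])
    ys,xs=np.nonzero(l==i);P=plane(f,topx(np.c_[xs,ys],roi),.022);P[:,:2]+=SH
    q=cR.inv().apply(P-o)*1000;w=q[(q[:,0]>0)&(q[:,0]<15)]
    print(n,'x',np.percentile(q[:,0],[0,1,99,100]).round(1),'plate y',w[:,1].min().round(1),w[:,1].max().round(1),'y',q[:,1].min().round(1),q[:,1].max().round(1))
t,s=load('top'),load('scene')
a=cv2.resize(t['frame'][165:275,250:380],None,fx=3,fy=3,interpolation=cv2.INTER_CUBIC)
b=cv2.resize(s['frame'][165:275,250:380],None,fx=3,fy=3,interpolation=cv2.INTER_CUBIC)
cv2.imwrite('pics/c7.png',np.hstack([a,b])[...,::-1])
E
```

```text
[-0.5540784   0.10908952  0.79354224] [ 0.62660275 -0.3257828   0.18848217]
top x [-23.4 -22.5  38.3  40. ] plate y -106.7 109.5 y -119.1 122.3
scene x [-25.9 -24.8  32.1  33.9] plate y -108.8 109.2 y -121.3 120.3
```

View pics/c7.png

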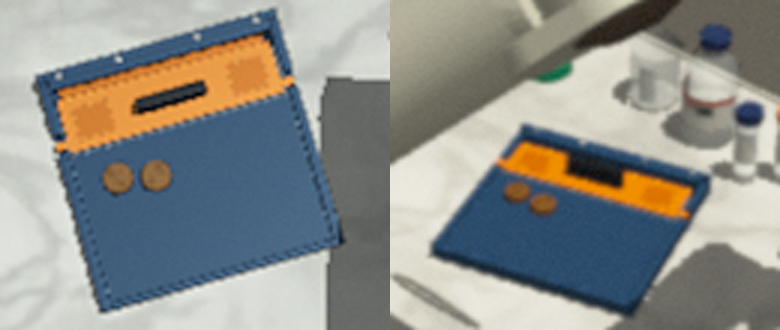

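Both views show the cover lying flat over the wells. Its legs are in the notches at top-view (65,148) and (288,83) in the picture, and both brown tablets are on the deck. It is centred within 2 mm, so I'm handing in.

```bash
python3 -c "
from bench import env
print(env.close_job())"
```

```text
the job is handed in; nothing more can be done
None
```

The job is handed in at about 31.5 s of the 72 s allowed: by the last camera checks all four white tablets were in their wells, the two brown ones were on the deck, and the cover lay shut and released; no verdict came back.

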